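Clear down the paint table

ROBOT

A 6-joint arm with a two-finger parallel gripper is mounted at the origin on the work surface. World frame = base frame: x ahead of the robot, y to its left, z up, the work surface at z = 0. Lengths are in m, angles in rad, forces in N, time in s.
With the tool pointing down it reaches from about 0.25 to 0.775 m from the base axis. Payload 4 kg.
Tool frame: the origin (TCP) lies between the finger pads; the fingertips stand 8 mm ahead of it and the grasp point (between the pads) lies 11 mm behind it; z points along the fingers, y is the line along which they close (so a half turn about z gives the same grasp; the last joint's range is limited). The gripper opens to 85 mm and grips with 20 to 120 N. Pads are 22 mm wide; open, the fingers measure 114 mm over their backs; the gripper's body (76 mm by 85 mm) begins 54 mm behind the grasp point. The pads swing forward as they close: fully open they stand 13 mm farther back than shut.
Start: joints at [-1.429, 0.087, 1.371, -0, 1.684, -0.103], TCP at [0.133, -0.534, 0.239] pointing down, gripper open.
Joint ranges: [-3.1, 3.1], [-0.76, 2.03], [0.27, 2.55], [-1.08, 4.22], [0.17, 2.65], [-2.57, 2.57]. Speed limits (rad/s): [2.79, 2.79, 3.14, 3.14, 3.14, 3.14].

INTERFACE

Orientations are given as a unit quaternion [w, x, y, z].
In Python, from cell import * gives the robot as it stands. The module is installed in compiled form; this text tells all that it offers.
- The arm moves only by the tool send_rows, never from a script. Its argument "targets" is text: rows parted by semicolons, each of 5 numbers parted by spaces: the shift along the tool's x, y, z in cm, then the turn about the tool's z in rad, then the finger opening in cm, from 0 to 8.54. A call has 1 to 20 rows; each row is the pose to reach, as a shift and turn from the pose commanded when the call began, along the tool's axes at that moment; what a row does not reach only later rows make up. A row lasts 1/12 s, in which the tool goes at most 41.7 mm and 7.16 degrees, less where a joint would pass 70% of its speed; a pose out of reach is approached as far as the arm can. A call with a gripper value outside its range is refused whole. The fingers move at their own pace and stop on an object; "grip_force" is the grip in N (left out, the last holds). Time passes only in rows, so rows that repeat a pose let the fingers close. It gives the time, the measured TCP pose, the force, the opening and the grip force at its end, in the units of the state.
- observe(): the state, without advancing time (a new reading comes with each control period).
- capture(name): name is "scene" or "top"; returns the picture (400x640x3 uint8, red, green, blue); there is no depth.
- camera_info(name): a dict with "intrinsics" (3x3 intrinsics, pixels), "R" (3x3) and "t" (3): a world point X has camera coordinates R X + t. Camera axes: x right, y down, z forward; pixel columns grow to the right and rows downward; lengths in m; the calibration is good to about 2 mm. A picture is of the moment at which its call begins. camera_info takes no time and is no camera call.
- hand_in(): hands the job in; it is judged then, once.
The state is a dict: "time_s": time; "joint_pos": joint angles; "joint_vel": joint speeds; "tau": joint torques, N m; "position": TCP position; "ee_rot": TCP orientation; "contact_force": force on the tool from outside, world axes, zero at the start; "torque": the same for the moment, N m; "width": opening from 0.0 (shut) to 1.0 (fully open); "grasp_force": force on a finger pad.
Only numpy, scipy, OpenCV 4.12 (cv2) and the standard library are available. Lean on these libraries where they do the work, as an engineer would, in place of code of your own. Each camera call takes 0.05 s, during which the arm holds its last target. There are 200 camera calls.

TASK

Clear down the paint table: first lift the pot by its arched handle off the wooden stand and set it upright on the middle of the cork coaster, never tipping it. Then take the painted panel out of its rack and lean it, bottom edge on the table, against the side of the emptied stand; and stand every brush that lies on the table bristles up in the slanted holder, one to a slot and pushed fully down (the brushes may be done at any time). Leave the jars and the palette where they are.

Things in the scene. Friction and masses are not known exactly. Their poses are not given: they have to be found in the camera images.
- stand: square wooden pot stand, fixed; top board 140 x 140 mm, its upper face 90 mm and its underside 74 mm above the table. Origin under its centre at table level, axes square to its sides (x roughly away from the robot), z up.
- pot: white open pot with a fixed red arched handle, 0.32 kg give or take 30 %, starting upright on the stand. Origin at the centre of its underside, z up. Rim radius 45 mm at 90 mm height; the handle arches over the mouth in the y-z plane: its straight top bar, 11 mm thick and 60 mm long, runs along the pot's y with its centre line 148 mm above the origin
- coaster: round cork coaster, fixed, 144 mm across, 6 mm thick, beside the stand. Origin at the centre of its underside
- rack: dark wooden rack, fixed, with one upright slot 15 mm wide and 28 mm deep (slot floor 10 mm and rail tops 38 mm above the table) that runs along its y. Origin under its centre
- panel: plywood panel with painted colour swatches on its +x face, standing upright in the rack; 145 mm tall (z), 120 mm wide (y), 10 mm thick (x), 0.13 kg. Origin at the middle of its lower edge, midway in its thickness
- holder: base of the slanted brush holder, fixed; 130 x 236 x 12 mm. Origin under it at table level; +x points roughly away from the robot, the way the slot mouths lean
- slots: slot block fixed on the holder base. Its z runs up out of the slots, 45 degrees from vertical, leaning to the holder's +x; its y is the holder's y. Origin at the centre of its underside. Five slots with centres at y = -88, -44, 0, 44, 88 mm, each 26 mm (y) by 30 mm (x), floor at z = 6, mouths at z = 106 mm. A brush fully down has its origin at z = 131 mm
- brush1: flat paint brush with black handle and brown bristles (stiff), lying flat on the table, 175 mm long, handle 16 mm wide (y) and 14 mm thick (z), 45 g; may be absent. Origin on its centre line in the handle's front part, 125 mm from the handle's tail end (at -x) and 50 mm from the bristle tip (at +x)
- brush2: flat paint brush with red handle and brown bristles (stiff), lying flat on the table, 175 mm long, handle 16 mm wide (y) and 14 mm thick (z), 45 g; may be absent. Origin on its centre line in the handle's front part, 125 mm from the handle's tail end (at -x) and 50 mm from the bristle tip (at +x)
- brush3: flat paint brush with yellow handle and black bristles (stiff), lying flat on the table, 175 mm long, handle 16 mm wide (y) and 14 mm thick (z), 45 g; may be absent. Origin on its centre line in the handle's front part, 125 mm from the handle's tail end (at -x) and 50 mm from the bristle tip (at +x)
- brush4: flat paint brush with green handle and brown bristles (stiff), lying flat on the table, 175 mm long, handle 16 mm wide (y) and 14 mm thick (z), 45 g; may be absent. Origin on its centre line in the handle's front part, 125 mm from the handle's tail end (at -x) and 50 mm from the bristle tip (at +x)
- brush5: flat paint brush with white handle and black bristles (stiff), lying flat on the table, 175 mm long, handle 16 mm wide (y) and 14 mm thick (z), 45 g; may be absent. Origin on its centre line in the handle's front part, 125 mm from the handle's tail end (at -x) and 50 mm from the bristle tip (at +x)
- jar_violet: bystander: violet pigment jar with a steel cap, 48 mm across, 95 mm tall; origin at the centre of its underside
- jar_rust: bystander: rust-brown pigment jar with a steel cap, 48 mm across, 95 mm tall; origin at the centre of its underside
- jar_green: bystander: green pigment jar with a steel cap, 48 mm across, 95 mm tall; origin at the centre of its underside
- palette: bystander: flower-shaped glass palette, 176 mm across, 21 mm high; origin at the centre of its underside
Things that resemble listed ones, but are neither listed nor needed, are in the scene too. Of the things that look like the brush1, the smaller one is meant. Leave any yellow look-alike of the pot alone.

How it is judged:
By the outcome, as a careful person would: the job done as asked, in the order asked, and still so for the second after the job is handed in, with the robot touching nothing.
Of brush1, brush2, brush3, brush4, brush5 only 4 to 5 are there at a start; the rules pass over those that are not, and their reading is None.
At some moment in a run one of brush1, brush2, brush3, brush4, brush5, pot may be knocked a few centimetres aside while the robot is not near it.
It also fails if it takes over 208 s, if anything falls off the work surface, if the arm or the gripper's body presses on something with over 40 N, if the wrist force passes 120 N, or if a joint passes its speed limit or range.

## Working session

There is one attempt and no reset: what is moved stays moved. The work goes in short steps, Python scripts to look and compute and a tool call to move; the robot and the scene stay as the last step left them, time stands still between calls to the robot, and variables do not carry over. Pictures are saved under pics/ and viewed, at most 14 in all, crops included, and the job is handed in when it is done.

Besides the shell and the picture viewer there is one more tool, called by a JSON object that holds its "name" and its "arguments", one argument or row to a line. send_rows: Moves the arm, as the interface text tells. Its arguments: {"type":"object","properties":{"targets":{"type":"string"},"grip_force":{"type":"number"}},"required":["targets"]}

```bash
mkdir -p pics
python3 - <<'E'
from cell import *
import cv2
for n in("scene","top"):
    im=capture(n); cv2.imwrite(f"pics/{n}0.png",im[:,:,::-1]); c=camera_info(n); print(n,c)
o=observe();print(o)
E
```

```text
scene {'intrinsics': array([[442.16059205,   0.        , 321.58225336],
       [  0.        , 442.16059205, 199.92637061],
       [  0.        ,   0.        ,   1.        ]]), 'R': array([[-0.90668271,  0.42173526,  0.0081145 ],
       [ 0.33441897,  0.73042098, -0.59552425],
       [-0.25708057, -0.5372379 , -0.80329634]]), 't': array([ 0.51904962, -0.08474988,  1.36725996])}
top {'intrinsics': array([[449.03337816,   0.        , 322.63656865],
       [  0.        , 449.03337816, 195.9785278 ],
       [  0.        ,   0.        ,   1.        ]]), 'R': array([[ 0.00478876, -0.99990494,  0.01293008],
       [-0.98806608, -0.00672198, -0.15388386],
       [ 0.15395615, -0.01203886, -0.98800434]]), 't': array([-0.05421579,  0.54377226,  1.37311778])}
{'time_s': 0.1, 'joint_pos': array([-1.42910012e+00,  8.79300208e-02,  1.37213879e+00, -2.11693879e-05,
        1.68362052e+00, -1.03113889e-01]), 'joint_vel': array([ 1.51589869e-03, -1.80052065e-03, -1.86293454e-03, -6.51754345e-05,
       -1.04635069e-03,  1.98573918e-03]), 'tau': array([ 1.43447116e-03, -3.53014970e+01, -3.14220107e+01, -1.73243229e-04,
        7.96939566e-03,  8.64303530e-06]), 'position': array([ 0.13322293, -0.53316153,  0.23821133]), 'ee_rot': array([-1.04794146e-03,  9.92517450e-01,  1.22098372e-01, -3.07391111e-05]), 'contact_force': array([-0.65788039,  0.07517701, -0.32046252]), 'torque': array([ 0.02742762, -0.0128682 , -0.01101323]), 'grasp_force': 0.0, 'width': 1.0015013502761916}
```

View pics/scene0.png

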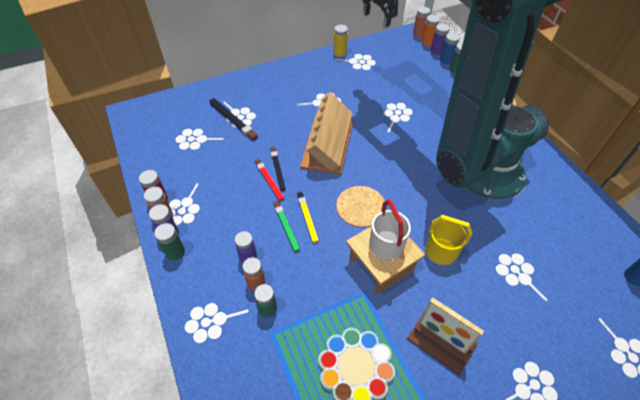

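View pics/top0.png

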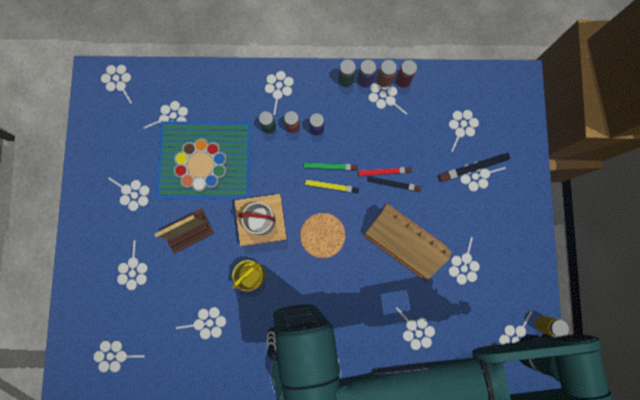

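The scene view shows four brushes: red (268,180), black (278,170), green (287,228) and yellow (308,218). The larger black look-alike is at (233,118). The white pot is on the stand at (388,240), the yellow look-alike at (447,240), the coaster at (360,206), the rack at (447,335) and the holder at (330,135). The top view shows the same layout. I'll zoom in to measure.

```bash
cat > h.py <<'E'
from cell import *
import cv2, numpy as np
C={n:camera_info(n) for n in("scene","top")}
def ray(n,u,v):
    c=C[n]; d=c["R"].T@np.linalg.inv(c["intrinsics"])@np.array([u,v,1.]); return -c["R"].T@c["t"],d
def onz(n,u,v,z):
    o,d=ray(n,u,v); return (o+d*(z-o[2])/d[2])
def tri(p,q): # scene px, top px
    o1,d1=ray("scene",*p);o2,d2=ray("top",*q)
    s=np.linalg.lstsq(np.c_[d1,-d2],o2-o1,rcond=None)[0]
    a,b=o1+d1*s[0],o2+d2*s[1]; return (a+b)/2,np.linalg.norm(a-b)
def proj(n,X):
    c=C[n];p=c["intrinsics"]@(c["R"]@np.asarray(X)+c["t"]);return p[:2]/p[2]
def hsv(im): return cv2.cvtColor(im,cv2.COLOR_RGB2HSV)
def crop(im,x0,y0,w,h,k,name):
    cv2.imwrite(name,cv2.resize(im[y0:y0+h,x0:x0+w],None,fx=k,fy=k,interpolation=cv2.INTER_CUBIC)[:,:,::-1])
E
python3 - <<'E'
from h import *
t=cv2.imread("pics/top0.png")[:,:,::-1];s=cv2.imread("pics/scene0.png")[:,:,::-1]
crop(t,150,150,310,140,2.5,"pics/tz.png")
crop(s,240,85,250,290,2,"pics/sz.png")
# brushes: colour handle masks
rng={"red":((0,120,90),(8,255,255)),"green":((50,110,60),(85,255,255)),"yellow":((22,120,120),(35,255,255)),"black":((0,0,0),(180,255,45))}
for n,im,box in(("top",t,(295,155,430,195)),("scene",s,(250,140,325,255))):
    H=hsv(im);m0=np.zeros(H.shape[:2],np.uint8);m0[box[1]:box[3],box[0]:box[2]]=255
    for k,(a,b) in rng.items():
        m=cv2.inRange(H,a,b)&m0
        cs,_=cv2.findContours(m,0,2)
        for c in cs:
            if cv2.contourArea(c)<25: continue
            pts=np.argwhere(cv2.drawContours(np.zeros_like(m),[c],-1,255,-1)>0)[:,::-1].astype(np.float32)
            P=np.array([onz(n,u,v,.011)[:2] for u,v in pts]);mu=P.mean(0);w,V=np.linalg.eigh(np.cov(P.T));d=V[:,1]*(-1 if V[1,1]>0 else 1)
            e=(P-mu)@d; print(n,k,len(P),"ends",mu+d*e.min(),mu+d*e.max(),"ang",np.arctan2(d[1],d[0]),"L",np.ptp(e),"W",np.ptp((P-mu)@V[:,0]))
# coaster
H=hsv(t);m=cv2.inRange(H,(5,60,110),(20,255,255));m[:,:300]=0;m[:,347:]=0;m[:205]=0;m[265:]=0
c=max(cv2.findContours(m,0,2)[0],key=cv2.contourArea);(u,v),ax,_=cv2.fitEllipse(c);print("coaster",onz("top",u,v,.006),ax)
E
```

```text
top red 77 ends [ 0.62526326 -0.16909757] [ 0.63566625 -0.29971756] ang -1.4913208897884718 L 0.13103359736114817 W 0.008492752442321047
top green 213 ends [0.65138777 0.01002131] [ 0.64670924 -0.12088286] ang -1.6065212030977873 L 0.13098774285792564 W 0.01729016374855344
top yellow 193 ends [0.59483549 0.00580084] [ 0.5746021 -0.1262513] ang -1.7228365411455169 L 0.13359325941972727 W 0.015388792295050564
scene red 62 ends [ 0.6256571  -0.17186086] [ 0.6323038  -0.27067159] ang -1.5036304572874415 L 0.09903403267894456 W 0.008699762614432664
scene green 256 ends [0.65140722 0.01282757] [ 0.6456157 -0.1246899] ang -1.6128862851655605 L 0.13763936537011762 W 0.01732118223725673
scene yellow 233 ends [0.5951352  0.00785517] [ 0.57380951 -0.12896834] ang -1.7254150375210937 L 0.13847548054649544 W 0.016074736227924144
coaster [ 0.42375099 -0.05103605  0.006     ] (43.74140167236328, 43.967315673828125)
```

View pics/tz.png

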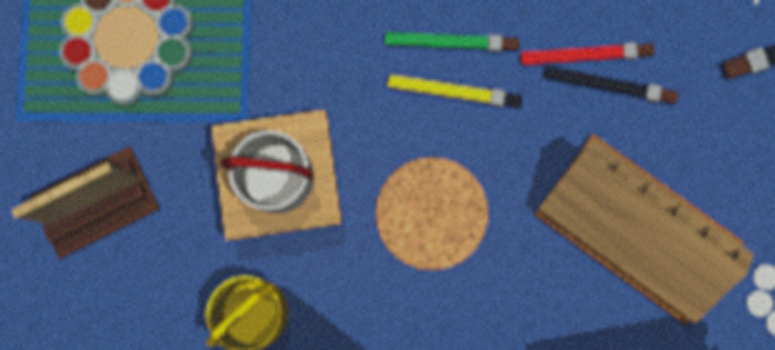

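View pics/sz.png

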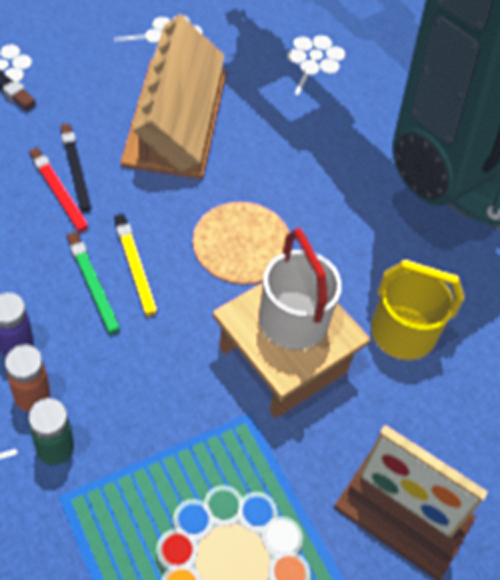

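Enlarged, the pot, stand, panel edge and brushes are sharp, with the black brush running from (545,72) to (678,98) in the top crop. The holder mouths need a closer look in the scene view.

Run:
```python
from h import *
t=cv2.imread("pics/top0.png")[:,:,::-1];s=cv2.imread("pics/scene0.png")[:,:,::-1]
a=cv2.resize(s[85:180,292:362],None,fx=6,fy=6,interpolation=cv2.INTER_CUBIC);b=cv2.resize(t[195:290,355:455],None,fx=3.6,fy=3.6,interpolation=cv2.INTER_CUBIC)
o=np.zeros((570,790,3),np.uint8);o[:,:420]=a[:570];o[:342,425:785]=b;cv2.imwrite("pics/hz.png",o[:,:,::-1])
T=lambda u,v:(150+u/2.5,150+v/2.5)
S=lambda u,v:(240+u/2,85+v/2)
np.set_printoptions(precision=4,suppress=True)
print("stand",[onz("top",*T(*p),.09)[:2] for p in((211,127),(326,110),(340,224),(226,241))])
print("standS",[onz("scene",*S(*p),.09)[:2] for p in((214,314),(272,390),(368,341))])
print("black",onz("top",*T(545,72),.011),onz("top",*T(678,98),.011),"S",onz("scene",*S(86,210),.011),onz("scene",*S(66,126),.011))
print("red",onz("top",*T(521,59),.011),onz("top",*T(653,49),.011),"S",onz("scene",*S(83,228),.011),onz("scene",*S(34,150),.011))
# pot handle
for n,im,bx in(("top",t,(235,205,280,228)),("scene",s,(375,198,405,248))):
    m=cv2.inRange(hsv(im),(0,110,60),(10,255,255))|cv2.inRange(hsv(im),(170,110,60),(180,255,255));k=np.zeros_like(m);k[bx[1]:bx[3],bx[0]:bx[2]]=255
    p=np.argwhere(m&k)[:,::-1];mu=p.mean(0);w,V=np.linalg.eigh(np.cov(p.T));e=(p-mu)@V[:,1]
    print(n,len(p),mu,V[:,1],mu+V[:,1]*e.min(),mu+V[:,1]*e.max(), [onz(n,*(mu+V[:,1]*q),.238) for q in(e.min(),e.max())])
# pot rim in top: white ellipse
print("panel top",[onz("top",*T(*p),.155)[:2] for p in((12,210),(18,220),(103,162),(111,170))])
print("panel scene",[onz("scene",*S(*p),.155)[:2] for p in((386,427),(487,492),(380,434),(480,501))])
print("rack T38",[onz("top",*T(*p),.0)[:2] for p in((130,149),(158,209),(62,257))])
```

```text
stand [array([0.52 , 0.217]), array([0.5419, 0.0781]), array([0.4036, 0.0587]), array([0.3826, 0.1943])]
standS [array([0.5427, 0.0855]), array([0.5276, 0.2076]), array([0.3879, 0.1991])]
black [ 0.6064 -0.1985  0.011 ] [ 0.5734 -0.3707  0.011 ] S [ 0.6082 -0.1936  0.011 ] [ 0.5738 -0.3638  0.011 ]
red [ 0.6234 -0.1674  0.011 ] [ 0.638  -0.3399  0.011 ] S [ 0.6246 -0.1647  0.011 ] [ 0.6375 -0.3369  0.011 ]
top 119 [254.6975 215.4874] [-0.9938 -0.1114] [274.26   217.6801] [238.1532 213.633 ] [array([0.4537, 0.0811, 0.238 ]), array([0.464 , 0.1782, 0.238 ])]
scene 227 [394.7885 218.3921] [0.3758 0.9267] [387.2172 199.723 ] [404.6502 242.7085] [array([0.4568, 0.1003, 0.238 ]), array([0.4801, 0.2144, 0.238 ])]
panel top [array([0.4137, 0.4277]), array([0.4024, 0.4202]), array([0.4693, 0.3272]), array([0.4602, 0.3176])]
panel scene [array([0.4594, 0.3224]), array([0.4047, 0.4263]), array([0.4697, 0.3265]), array([0.4171, 0.4309])]
rack T38 [array([0.5036, 0.3369]), array([0.4266, 0.2976]), array([0.3651, 0.4165])]
```

View pics/hz.png

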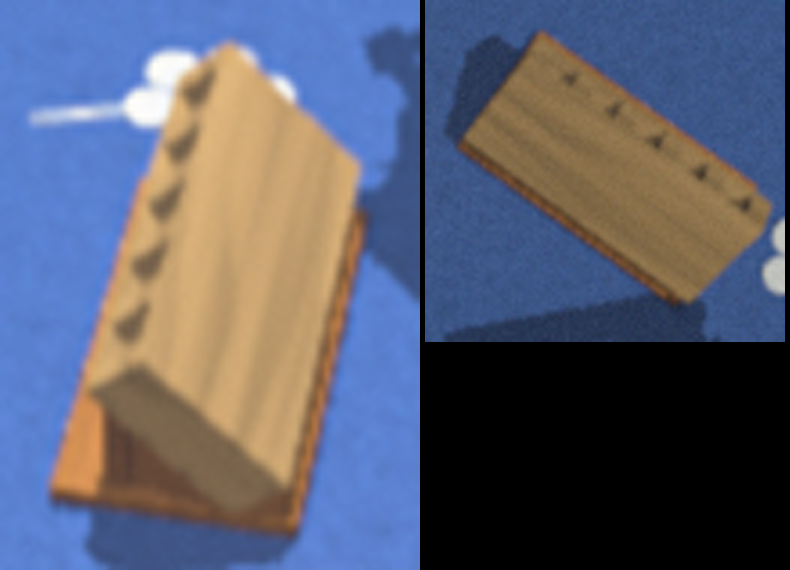

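In this crop the base corners are at (52,490), (297,527) and (366,210). The ridge ends are at (143,362) and (230,42), the lower mouth corner at (90,392), and the back bottom corner at (292,488).

```bash
cat >> h.py <<'E'
np.set_printoptions(precision=4,suppress=True)
def st():
    o=observe();q=o["ee_rot"];w,x,y,z=q
    X=np.array([1-2*(y*y+z*z),2*(x*y+w*z)]);return o,o["position"],np.arctan2(X[1],X[0])
def cmd(p,psi): # shift in tool axes (cm) and turn about tool z from the present pose
    o,P,a=st();d=np.asarray(p)-P;x=np.array([np.cos(a),np.sin(a)]);y=np.array([np.sin(a),-np.cos(a)])
    print("t%.1f"%o["time_s"],"P",P,"psi %.3f"%a,"w%.3f F%.1f"%(o["width"],o["grasp_force"]),"-> dx %.2f dy %.2f dz %.2f cm turn %.3f"%(100*d[:2]@x,100*d[:2]@y,-100*d[2],-((psi-a+np.pi)%(2*np.pi)-np.pi)),"cf",o["contact_force"])
E
python3 - <<'E'
from h import *
t=cv2.imread("pics/top0.png")[:,:,::-1]
S=lambda u,v:(292+u/6,85+v/6)
T=lambda u,v:(355+(u-425)/3.6,195+v/3.6)
A,B,D=[onz("scene",*S(*p),.012)[:2] for p in((52,490),(297,527),(366,210))]
print(A,B,D,"|AB|,|BD|",np.linalg.norm(A-B),np.linalg.norm(B-D));c=(A+D)/2
xa=(A-B);xa/=np.linalg.norm(xa);ya=(B-D)/np.linalg.norm(B-D);print("c",c,np.arctan2(xa[1],xa[0]),np.arctan2(-ya[0],ya[1]))
print("base from top LL, LR",onz("top",*T(458,148),.012),onz("top",*T(682,303),.012))
yaw=np.arctan2(-ya[0],ya[1]);R=np.array([[np.cos(yaw),np.sin(yaw)],[-np.sin(yaw),np.cos(yaw)]])
for n,p,q in(("mouthlow+y",(90,392),(540,32)),("ridge+y",(143,362),(531,45)),("ridge-y",(230,42),(763,222)),("backbot+y",(292,488),(462,143))):
    X,e=tri(S(*p),T(*q));print(n,X,e*1e3,"holder frame",R@(X[:2]-c),X[2])
for q in((570,76),(657,140),(745,203)): print("notch top at z.09",R@(onz("top",*T(*q),.09)[:2]-c))
for q in((130,320),(165,200),(200,85)): print("notch scene z.09",R@(onz("scene",*S(*q),.09)[:2]-c))
# pot rim
m=cv2.inRange(hsv(t),(0,0,90),(180,70,255));k=np.zeros_like(m);cv2.circle(k,(257,219),24,255,-1)
c=max(cv2.findContours(m&k,0,2)[0],key=cv2.contourArea);h=cv2.convexHull(c);(u,v),r=cv2.minEnclosingCircle(h);el=cv2.fitEllipse(h);print("rim",onz("top",u,v,.18),r,onz("top",*el[0],.18),el[1])
cmd([.459,.13,.27],1.465)
E
```

```text
[ 0.5251 -0.2546] [ 0.4219 -0.1803] [ 0.2835 -0.3713] |AB|,|BD| 0.12720105439725995 0.2358776008525617
c [ 0.4043 -0.313 ] -0.6241614214997911 -0.6265910774807135
base from top LL, LR [ 0.4205 -0.1842  0.012 ] [ 0.2867 -0.3785  0.012 ]
mouthlow+y [ 0.5106 -0.2441  0.0905] 7.1254847398750565 holder frame [0.0457 0.1181] 0.09049609493939109
ridge+y [ 0.4927 -0.2296  0.1191] 14.68104648206207 holder frame [0.0227 0.1193] 0.11912218929054408
ridge-y [ 0.352  -0.4184  0.1198] 6.972274907496128 holder frame [ 0.0194 -0.1161] 0.11977710702526811
backbot+y [ 0.4233 -0.1851  0.0377] 0.3544905909854167 holder frame [-0.0596  0.1147] 0.03769839199554548
notch top at z.09 [0.0338 0.0763]
notch top at z.09 [ 0.0327 -0.0133]
notch top at z.09 [ 0.0328 -0.1021]
notch scene z.09 [0.0328 0.0667]
notch scene z.09 [ 0.0324 -0.0215]
notch scene z.09 [ 0.0311 -0.1129]
rim [0.4488 0.1334 0.18  ] 16.86722755432129 [0.4397 0.1343 0.18  ] (17.986434936523438, 34.360328674316406)
t0.1 P [ 0.1332 -0.5332  0.2382] psi 0.245 w1.002 F0.0 -> dx 47.68 dy -56.44 dz -3.18 cm turn -1.220 cf [-0.6579  0.0752 -0.3205]
```

{"name": "send_rows", "arguments": {
  "targets": "0 0 -8 0 8.54;0 0 -10 0 8.54;4 -4 -10 -0.1 8.54;7 -8 -10 -0.2 8.54;10 -12 -10 -0.3 8.54;13 -16 -10 -0.4 8.54;16 -19 -10 -0.5 8.54;19 -22 -10 -0.6 8.54;22 -26 -10 -0.7 8.54;25 -30 -10 -0.8 8.54;28 -33 -10 -0.9 8.54;31 -37 -10 -1.0 8.54;34 -41 -10 -1.1 8.54;37 -44 -10 -1.2 8.54;40 -48 -10 -1.22 8.54;43 -51 -10 -1.22 8.54;46 -54 -10 -1.22 8.54;47.7 -56.4 -10 -1.22 8.54;47.7 -56.4 -10 -1.22 8.54"
}}

```text
time_s: 1.68
position: [0.445, 0.1023, 0.3389]
ee_rot: [0.0, 0.743, 0.669, -0.0]
contact_force: [0.5, -0.5, -0.4]
width: 0.997
grasp_force: 0.0
```

Run:
```python
from h import *
from scipy.ndimage import map_coordinates as mc
t=cv2.imread("pics/top0.png")[:,:,::-1];s=cv2.imread("pics/scene0.png")[:,:,::-1]
print("rim eye",onz("top",150+270/2.5,150+171.5/2.5,.18), "edges",[onz("top",150+u/2.5,150+v/2.5,.18)[:2] for u,v in((226,171),(314,171),(270,131),(270,212))])
# scene rim: S crop ellipse
print("rim scene",onz("scene",240+300/2,85+285/2,.18))
c=np.array([.4062,-.3162]);yaw=-.615;xa=np.array([np.cos(yaw),np.sin(yaw)]);ya=np.array([-np.sin(yaw),np.cos(yaw)])
ys=np.arange(-.13,.131,.004)
for n,im in(("scene",s),("top",t)):
  g=im.mean(2)
  for dx in(-.007,0,.007):
    px=np.array([proj(n,[*(c+xa*(.034+dx)+ya*y),.103-dx]) for y in ys]);v=mc(g,[px[:,1],px[:,0]],order=1);print(n,dx,*["%d:%d"%(1e3*y,q) for y,q in zip(ys,v)])
cmd([.459,.13,.227],1.465)
```

```text
rim eye [0.457  0.1323 0.18  ] edges [array([0.4572, 0.1817]), array([0.4578, 0.0828]), array([0.503 , 0.1335]), array([0.4114, 0.131 ])]
rim scene [0.463  0.1387 0.18  ]
scene -0.007 -130:140 -126:141 -122:144 -118:153 -113:161 -109:167 -105:170 -101:164 -97:151 -93:134 -89:116 -85:102 -81:100 -77:111 -73:131 -69:151 -65:161 -61:161 -57:157 -53:150 -49:132 -45:113 -41:103 -37:99 -33:108 -29:129 -25:149 -21:160 -17:162 -13:156 -9:141 -5:124 -1:110 2:101 6:100 10:109 14:128 18:151 22:159 26:159 30:155 34:138 38:118 42:105 46:98 50:99 54:111 58:131 62:149 66:156 70:154 74:148 78:135 82:116 86:100 90:97 94:96 98:110 102:136 106:153 110:155 114:155 118:148 122:131 126:110 130:101
scene 0 -130:139 -126:155 -122:193 -118:224 -113:232 -109:218 -105:190 -101:170 -97:152 -93:140 -89:140 -85:159 -81:171 -77:174 -73:174 -69:174 -65:170 -61:167 -57:163 -53:149 -49:136 -45:138 -41:155 -37:169 -33:173 -29:174 -25:173 -21:170 -17:166 -13:159 -9:147 -5:131 -1:129 2:145 6:162 10:169 14:168 18:167 22:168 26:167 30:157 34:138 38:119 42:115 46:130 50:150 54:159 58:162 62:164 66:167 70:166 74:158 78:140 
[... 1549 characters left out ...]
 98:107 102:106 106:110 110:110 114:113 118:105 122:80 126:74 130:91
top 0.007 -130:92 -126:94 -122:94 -118:98 -113:103 -109:104 -105:105 -101:106 -97:107 -93:107 -89:107 -85:109 -81:109 -77:112 -73:107 -69:109 -65:104 -61:111 -57:108 -53:113 -49:109 -45:110 -41:111 -37:112 -33:110 -29:109 -25:105 -21:105 -17:108 -13:107 -9:106 -5:108 -1:106 2:104 6:104 10:105 14:106 18:104 22:104 26:106 30:101 34:103 38:104 42:104 46:106 50:104 54:104 58:107 62:106 66:105 70:106 74:106 78:103 82:106 86:107 90:108 94:105 98:105 102:108 106:109 110:109 114:109 118:101 122:81 126:79 130:93
t1.7 P [0.445  0.1023 0.3389] psi 1.466 w0.997 F0.0 -> dx 2.90 dy 1.10 dz 11.19 cm turn 0.001 cf [ 0.5476 -0.5014 -0.3706]
```

{"name": "send_rows", "arguments": {
  "targets": "0 0 0 0 8.54;0 0 0 0 8.54;0 0 0 0 8.54"
}}

```text
time_s: 1.93
position: [0.4445, 0.0999, 0.3387]
ee_rot: [-0.0, 0.743, 0.669, -0.001]
contact_force: [-0.4, -0.7, 0.1]
width: 0.999
grasp_force: 0.0
```

Run:
```python
from h import *
cmd([.460,.1345,.228],1.465)
im=capture("top");s=capture("scene")
t0=cv2.imread("pics/scene0.png")[:,:,::-1]
# coaster from scene0
m=cv2.inRange(hsv(t0),(5,60,110),(20,255,255));k=np.zeros_like(m);k[184:229,334:384]=255
c=cv2.convexHull(max(cv2.findContours(m&k,0,2)[0],key=cv2.contourArea));e=cv2.fitEllipse(c);print(onz("scene",*e[0],.006),e[1],[onz("scene",*p[0],.006)[:2] for p in c[[0,len(c)//2]]])
crop(s,300,150,200,150,3,"pics/g1.png")
```

```text
t1.9 P [0.4445 0.0999 0.3387] psi 1.465 w0.999 F0.0 -> dx 3.61 dy 1.18 dz 11.07 cm turn 0.000 cf [-0.3638 -0.7109  0.1053]
[ 0.4262 -0.0507  0.006 ] (40.31012725830078, 46.87094497680664) [array([ 0.3892, -0.1143]), array([0.4726, 0.0008])]
```

View pics/g1.png

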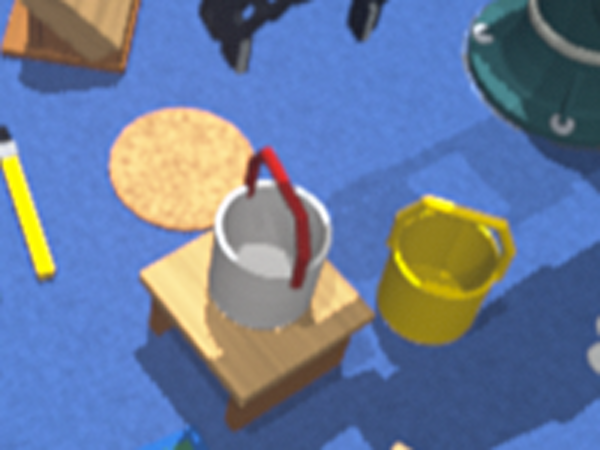

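The gripper hovers over the scene, with the fingers at about (235,50) and (365,20) in the crop. The pot is still centred on the stand, with its handle top at (268,152).

{"name": "send_rows", "arguments": {
  "targets": "2 0.6 0 0 8.54;3.6 1.2 0 0 8.54;3.6 1.2 3.5 0 8.54;3.6 1.2 7 0 8.54;3.6 1.2 10 0 8.54;3.6 1.2 11 0 8.54;3.6 1.2 11 0 8.54;3.6 1.2 11 0 0;3.6 1.2 11 0 0;3.6 1.2 11 0 0;3.6 1.2 11 0 0;3.6 1.2 11 0 0;3.6 1.2 11 0 0;3.6 1.2 11 0 0;3.6 1.2 11 0 0",
  "grip_force": 90
}}

```text
time_s: 3.28
position: [0.4606, 0.1348, 0.2303]
ee_rot: [0.0, 0.743, 0.669, 0.0]
contact_force: [-1.3, 0.2, 4.4]
width: 0.092
grasp_force: 87.9
```

Run:
```python
from h import *
cmd([.425,-.051,.36],1.465)
im=capture("top");s=capture("scene")
a=cv2.resize(s[160:310,320:470],(400,400));b=cv2.resize(im[170:270,210:310],(400,400));cv2.imwrite("pics/g2.png",np.hstack([a,b])[:,:,::-1])
```

```text
t3.3 P [0.4606 0.1348 0.2303] psi 1.465 w0.092 F87.9 -> dx -18.85 dy -1.58 dz -12.97 cm turn 0.000 cf [-1.2812  0.2472  4.3961]
```

View pics/g2.png

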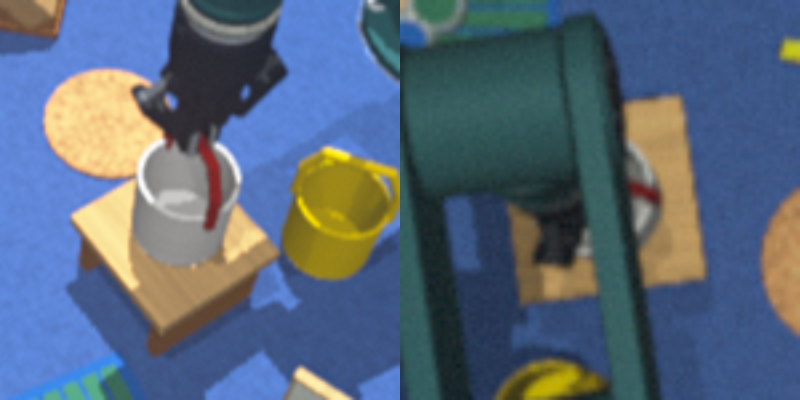

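Both fingers are closed on the red bar at about (195,140) in the left crop, and the pot is upright. Next I lift it and carry it to the coaster gently.

{"name": "send_rows", "arguments": {
  "targets": "0 0 -0.5 0 0;0 0 -1.5 0 0;0 0 -2.5 0 0;-0.5 0 -3 0 0;-1.5 -0.1 -3 0 0;-3 -0.2 -3 0 0;-5 -0.4 -3 0 0;-7 -0.6 -3 0 0;-9 -0.8 -3 0 0;-11 -0.9 -3 0 0;-13 -1.1 -3 0 0;-15 -1.3 -3 0 0;-16.7 -1.4 -3 0 0;-18 -1.5 -3 0 0;-18.6 -1.6 -3 0 0;-18.8 -1.6 -3 0 0;-18.8 -1.6 -2.5 0 0;-18.8 -1.6 -1 0 0;-18.8 -1.6 1 0 0;-18.8 -1.6 2 0 0"
}}

```text
time_s: 5.05
position: [0.4238, -0.0497, 0.2067]
ee_rot: [-0.002, 0.743, 0.669, -0.001]
contact_force: [-1.2, 0.5, -3.5]
width: 0.091
grasp_force: 87.9
```

Run:
```python
from h import *
cmd([.425,-.051,.146],1.465)
im=capture("top");s=capture("scene")
a=cv2.resize(s[120:270,270:420],(400,400));b=cv2.resize(im[170:290,260:380],(400,400));cv2.imwrite("pics/g3.png",np.hstack([a,b])[:,:,::-1])
```

```text
t5.0 P [ 0.4238 -0.0497  0.2067] psi 1.466 w0.091 F87.9 -> dx -0.12 dy 0.13 dz 6.07 cm turn 0.001 cf [-1.1565  0.4778 -3.5409]
```

View pics/g3.png

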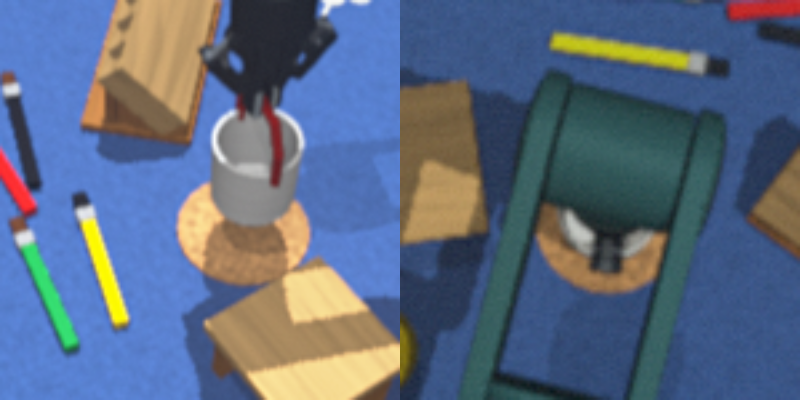

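The pot hangs upright over the coaster, with its base shadow at (245,235). Next I lower it.

{"name": "send_rows", "arguments": {
  "targets": "-0.1 0.1 1.5 0 0;-0.1 0.1 3 0 0;-0.1 0.1 4.5 0 0;-0.1 0.1 5.3 0 0;-0.1 0.1 5.8 0 0;-0.1 0.1 6 0 0;-0.1 0.1 6 0 0;-0.1 0.1 6 0 0"
}}

```text
time_s: 5.82
position: [0.4262, -0.0519, 0.1503]
ee_rot: [0.001, 0.744, 0.669, 0.0]
contact_force: [0.1, -0.5, -3.0]
width: 0.092
grasp_force: 88.0
```

{"name": "send_rows", "arguments": {
  "targets": "0 0 0 0 3;0 0 0 0 5;0 0 0 0 6;0 0 0 0 6;0 0 0 0 6;0 0 -2 0 6;0 0 -5 0 6;0 0 -9 0 6;0 0 -13 0 6;0 0 -17 0 6;0 0 -17 0 6"
}}

```text
time_s: 6.73
position: [0.4282, -0.0524, 0.329]
ee_rot: [0.007, 0.744, 0.669, 0.005]
contact_force: [0.6, 1.1, 0.7]
width: 0.701
grasp_force: 0.0
```

```bash
cat >> h.py <<'E'
def orig(n,im,k,z=.011):
    rng={"red":((0,120,90),(8,255,255)),"green":((50,110,60),(85,255,255)),"yellow":((22,120,120),(35,255,255))}[k]
    bx={"top":(295,150,460,200),"scene":(240,140,330,260)}[n]
    m=cv2.inRange(hsv(im),*rng);b=np.zeros_like(m);b[bx[1]:bx[3],bx[0]:bx[2]]=255;m&=b
    cs=[c for c in cv2.findContours(m,0,2)[0] if cv2.contourArea(c)>20]
    if not cs:return
    p=np.argwhere(cv2.drawContours(np.zeros_like(m),cs,-1,255,-1)>0)[:,::-1]
    P=np.array([onz(n,u,v,z)[:2] for u,v in p]);mu=P.mean(0);w,V=np.linalg.eigh(np.cov(P.T));d=V[:,1]*(-1 if V[1,1]>0 else 1);e=np.percentile((P-mu)@d,[1,99])
    t=mu+d*e[0];return t,t+.125*d,np.arctan2(d[1],d[0]),np.ptp(e)
E
python3 - <<'E'
from h import *
im=capture("top");s=capture("scene")
for k in("green","yellow","red"): print(k,orig("top",im,k),orig("scene",s,k))
cv2.imwrite("pics/top4.png",im[:,:,::-1]);cv2.imwrite("pics/scene4.png",s[:,:,::-1])
a=cv2.resize(s[140:300,240:440],(500,400));b=cv2.resize(im[150:270,300:390],(300,400));cv2.imwrite("pics/g4.png",np.hstack([a,b])[:,:,::-1])
cmd([.578,-.117,.12],1.42)
E
```

```text
green (array([0.6513, 0.0097]), array([ 0.6469, -0.1152]), np.float64(-1.605867945011518), np.float64(0.130419453520013)) (array([0.6513, 0.0113]), array([ 0.6461, -0.1136]), np.float64(-1.6125803267218983), np.float64(0.1344128426150405))
yellow (array([ 0.5946, -0.0055]), array([ 0.5735, -0.1287]), np.float64(-1.740389057260636), np.float64(0.12119993186856987)) (array([0.5949, 0.0061]), array([ 0.5756, -0.1174]), np.float64(-1.7254150375210937), np.float64(0.13499541841152257))
red (array([ 0.6295, -0.2279]), array([ 0.64  , -0.3524]), np.float64(-1.4867887147616645), np.float64(0.0709577478496211)) (array([ 0.6256, -0.1741]), array([ 0.6346, -0.2988]), np.float64(-1.499005030291331), np.float64(0.12478501911313808))
t6.8 P [ 0.4265 -0.052   0.3219] psi 1.465 w0.705 F0.0 -> dx -4.86 dy 15.75 dz 20.19 cm turn 0.045 cf [ 0.0506  0.9065 -0.0433]
```

View pics/g4.png

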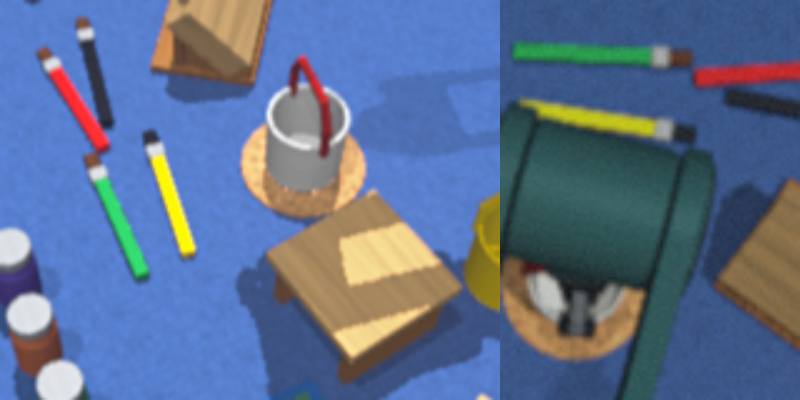

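The pot stands upright at the middle of the coaster (305,170 in the crop), and all four brushes lie as before. Next I pick the yellow brush.

{"name": "send_rows", "arguments": {
  "targets": "-1 4 0 0.02 4;-2 8 0 0.048 4;-3 12 0 0.048 4;-4.4 15.5 2 0.048 4;-4.4 15.5 6 0.048 4;-4.4 15.5 10 0.048 4;-4.4 15.5 14 0.048 4;-4.4 15.5 18 0.048 4;-4.4 15.5 22 0.048 4;-4.4 15.5 26 0.048 4;-4.4 15.5 29 0.048 4;-4.4 15.5 30.5 0.048 4;-4.4 15.5 31 0.048 4;-4.4 15.5 31 0.048 4;-4.4 15.5 31 0.048 4",
  "grip_force": 40
}}

```text
time_s: 8.08
position: [0.5735, -0.1115, 0.0073]
ee_rot: [-0.002, 0.759, 0.651, -0.001]
contact_force: [-0.1, 0.0, 0.0]
width: 0.469
grasp_force: 0.0
```

Run:
```python
from h import *
cmd([.576,-.112,.010],1.417)
```

```text
t8.1 P [ 0.5735 -0.1115  0.0073] psi 1.417 w0.469 F0.0 -> dx -0.01 dy 0.26 dz -0.27 cm turn -0.000 cf [-0.1492  0.0271  0.0415]
```

{"name": "send_rows", "arguments": {
  "targets": "0 0.2 -0.3 0 4;0 0.2 -0.3 0 4;0 0.2 -0.3 0 0;0 0.2 -0.3 0 0;0 0.2 -0.3 0 0;0 0.2 -0.3 0 0;0 0.2 -0.3 0 0;0 0.2 -0.3 0 0;0 0.2 -1.5 0 0;0 0.2 -4 0 0;0 0.2 -8 0 0;0 0.2 -12 0 0;0 0.2 -14 0 0;0 0.2 -14 0 0;0 0.2 -14 0 0"
}}

```text
time_s: 9.33
position: [0.5781, -0.1125, 0.1522]
ee_rot: [0.002, 0.759, 0.651, 0.001]
contact_force: [0.1, 0.6, -0.3]
width: 0.174
grasp_force: 40.9
```

```bash
cat >> h.py <<'E'
SX=np.array([.988,.156]); SC=np.array([.4635,.1395])
def press(off,lat=0,z=.13): # grip at off beyond the far edge of the stand
    p=SC+SX*(.07+off)+lat*np.array([-SX[1],SX[0]]);cmd([*p,z],.157)
E
python3 - <<'E'
from h import *
press(.032,-.02,.145)
s=capture("scene");crop(s,230,110,160,120,3.5,"pics/g5.png")
E
```

```text
t9.3 P [ 0.5781 -0.1125  0.1522] psi 1.417 w0.174 F40.9 -> dx 24.36 dy -4.86 dz 0.72 cm turn 1.260 cf [ 0.0518  0.6084 -0.342 ]
```

View pics/g5.png

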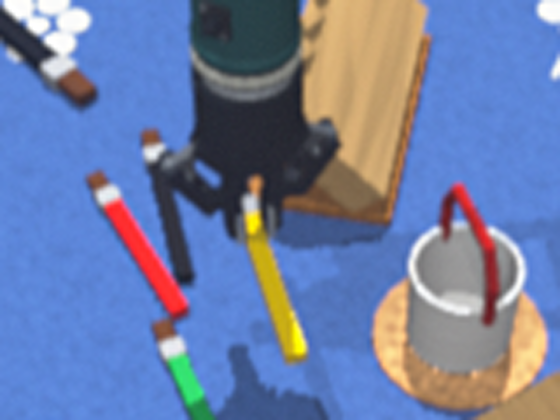

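The yellow brush is held level across its ferrule end, at (258,215) in the crop. Next I bring it to the far side of the stand.

{"name": "send_rows", "arguments": {
  "targets": "2 -0.4 0 0.1 0;4 -0.8 0 0.2 0;6 -1.2 0 0.3 0;8 -1.6 0 0.4 0;10 -2 0 0.5 0;12 -2.4 0 0.6 0;14 -2.8 0 0.7 0;16 -3.2 0 0.8 0;18 -3.6 0 0.9 0;20 -4 0 1 0;22 -4.4 0 1.1 0;23.5 -4.8 0 1.2 0;24.4 -4.9 0.7 1.26 0;24.4 -4.9 0.7 1.26 0;24.4 -4.9 0.7 1.26 0;24.4 -4.9 0.7 1.26 0"
}}

```text
time_s: 10.72
position: [0.5654, 0.1357, 0.1408]
ee_rot: [0.0, 0.997, 0.079, -0.001]
contact_force: [-0.1, 0.3, 0.1]
width: 0.17
grasp_force: 40.9
```

Run:
```python
from h import *
press(.032,-.02,.073)
```

```text
t10.7 P [0.5654 0.1357 0.1408] psi 0.158 w0.170 F40.9 -> dx 0.20 dy 0.04 dz 6.78 cm turn 0.001 cf [-0.1177  0.2705  0.1457]
```

{"name": "send_rows", "arguments": {
  "targets": "0.2 0 1.5 0 0;0.2 0 3 0 0;0.2 0 3.6 0 0;0.2 0 4.2 0 0;0.2 0 4.8 0 0;0.2 0 5.4 0 0;0.2 0 6 0 0;0.2 0 6.4 0 0;0.2 0 6.8 0 0;0.2 0 6.8 0 0"
}}

```text
time_s: 11.55
position: [0.5718, 0.1364, 0.0786]
ee_rot: [0.0, 0.997, 0.078, 0.005]
contact_force: [3.6, -1.0, 7.7]
width: 0.173
grasp_force: 48.2
```

Run:
```python
from h import *
press(.032,-.02,.073)
s=capture("scene");t=capture("top")
a=cv2.resize(s[170:320,280:440],(480,450));b=cv2.resize(t[140:240,210:310],(310,310));o=np.zeros((450,790,3),np.uint8);o[:,:480]=a;o[:310,480:]=b;cv2.imwrite("pics/g6.png",o[:,:,::-1])
```

```text
t11.6 P [0.5718 0.1364 0.0786] psi 0.157 w0.173 F48.2 -> dx -0.45 dy 0.01 dz 0.56 cm turn -0.000 cf [ 3.5529 -0.9521  7.707 ]
```

View pics/g6.png

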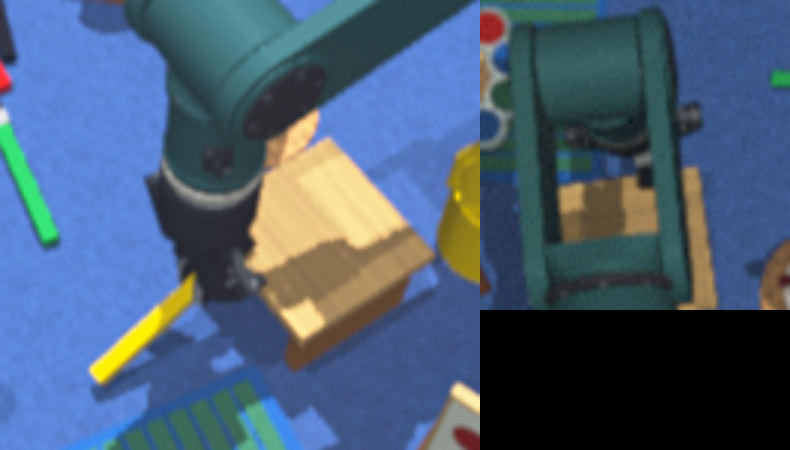

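The handle now tilts tail-down, with the tail at (97,375) in the crop. I compute its angle in the vertical plane of the brush.

```bash
cat >> h.py <<'E'
def incl(u,v,n="scene"):
    o,P,a=st();nrm=np.array([np.sin(a),-np.cos(a),0]);c,d=ray(n,u,v);X=c+d*(nrm@(P-c))/(nrm@d);g=P-[0,0,.003];r=X-g
    print("tail",X,"len %.4f"%np.linalg.norm(r),"down angle deg %.1f"%np.degrees(np.arctan2(-r[2],np.hypot(*r[:2]))))
E
python3 - <<'E'
from h import *
incl(312.3,295.5)
incl(313.5,292)
E
```

```text
tail [0.6686 0.1517 0.0211] len 0.1121 down angle deg 29.1
tail [0.665  0.1511 0.0369] len 0.1019 down angle deg 22.3
```

{"name": "send_rows", "arguments": {
  "targets": "-0.3 0 0.2 0 0;-0.6 0 0.3 0 0;-0.9 0 0.4 0 0;-1.1 0 0.4 0 0;-1.1 0 0.4 0 0"
}}

```text
time_s: 12.07
position: [0.5673, 0.1357, 0.0785]
ee_rot: [-0.001, 0.997, 0.078, 0.014]
contact_force: [12.8, 2.8, 10.6]
width: 0.169
grasp_force: 50.5
```

```bash
cat >> h.py <<'E'
def tailpx(k):
    s=capture("scene");rng={"red":((0,120,90),(8,255,255)),"green":((50,110,60),(85,255,255)),"yellow":((22,120,120),(35,255,255)),"black":((0,0,0),(180,255,50))}[k]
    o,P,a=st();x=np.array([np.cos(a),np.sin(a),0]);m=cv2.inRange(hsv(s),*rng)
    g=P-[0,0,.003];l=np.zeros_like(m) # keep pixels near possible tail directions
    poly=[proj("scene",g+.135*(x*np.cos(b)-np.array([0,0,np.sin(b)]))) for b in np.radians(np.arange(-20,91,10))];poly=np.int32([proj("scene",g)]+poly)
    cv2.fillConvexPoly(l,poly,255);l=cv2.dilate(l,np.ones((9,9)));p=np.argwhere(m&l)[:,::-1].astype(float)
    mu=p.mean(0);w,V=np.linalg.eigh(np.cov(p.T));v=V[:,1];v=v if (mu-proj("scene",g))@v>0 else -v;e=np.percentile((p-mu)@v,99)
    q=mu+v*e;print(len(p),"tail px",q);incl(*q)
E
python3 - <<'E'
from h import *
tailpx("yellow");press(.03,-.02,.073)
E
```

```text
296 tail px [314.3728 294.3814]
tail [0.6625 0.1507 0.0199] len 0.1113 down angle deg 30.0
t12.1 P [0.5672 0.1356 0.0785] psi 0.156 w0.167 F50.5 -> dx -0.18 dy 0.00 dz 0.55 cm turn -0.001 cf [13.4929  1.9533  9.7145]
```

The brush reaches about 30° and jams beyond that. This is enough to enter a slot, since 30° against 45° still leaves about 58 mm of free depth, and the slot will align it. Next I lift and carry it.

{"name": "send_rows", "arguments": {
  "targets": "1 0 0 0 0;1.2 0 -1 0 0;1.2 0 -4 0 0;1.2 0 -8 0 0;1.2 0 -12 0 0;1.2 0 -14.5 0 0;1.2 0 -14.5 0 0"
}}

```text
time_s: 12.7
position: [0.5718, 0.137, 0.2243]
ee_rot: [-0.0, 0.997, 0.078, 0.007]
contact_force: [0.9, 0.3, 1.2]
width: 0.173
grasp_force: 49.1
```

```bash
cat >> h.py <<'E'
HC=np.array([.4062,-.3162]);HY=-.615;xa=np.array([np.cos(HY),np.sin(HY)]);ya=np.array([-xa[1],xa[0]])
def hold(y,xh,z,turn=True):
    p=HC+xa*xh+ya*(y+.001);cmd([*p,z+.003],HY+np.pi)
def inhold():
    o,P,a=st();d=P[:2]-HC;print("holder x %.4f y %.4f gripz %.4f"%(d@xa,d@ya-.001,P[2]-.003))
E
python3 - <<'E'
from h import *
tailpx("yellow");hold(-.088,.141,.1675)
E
```

```text
360 tail px [312.5223 267.5439]
tail [0.6668 0.152  0.1669] len 0.1097 down angle deg 27.5
t12.8 P [0.5707 0.1368 0.2205] psi 0.157 w0.172 F49.1 -> dx -19.27 dy 58.25 dz 5.00 cm turn -2.370 cf [ 0.2238 -0.6843 -0.3557]
```

{"name": "send_rows", "arguments": {
  "targets": "-0.9 2.8 -1 -0.11 0;-1.9 5.8 -2 -0.23 0;-2.9 8.7 -2 -0.35 0;-3.9 11.6 -2 -0.47 0;-4.8 14.6 -2 -0.59 0;-5.8 17.5 -2 -0.71 0;-6.7 20.4 -2 -0.83 0;-7.7 23.3 -2 -0.95 0;-8.7 26.2 -2 -1.07 0;-9.6 29.1 -2 -1.19 0;-10.6 32 -2 -1.31 0;-11.6 35 -2 -1.43 0;-12.5 37.9 -2 -1.55 0;-13.5 40.8 -2 -1.67 0;-14.5 43.7 -2 -1.79 0;-15.4 46.6 -2 -1.9 0;-16.4 49.5 -2 -2.02 0;-17.3 52.4 -2 -2.14 0;-18.3 55.3 -2 -2.26 0;-19.3 58.2 -2 -2.37 0"
}}

```text
time_s: 14.42
position: [0.468, -0.4689, 0.2327]
ee_rot: [-0.002, 0.3, 0.954, 0.001]
contact_force: [0.5, 0.8, -0.7]
width: 0.174
grasp_force: 49.0
```

{"name": "send_rows", "arguments": {
  "targets": "0 0 0 0 0;0 0 0 0 0;0 0 0 0 0"
}}

```text
time_s: 14.67
position: [0.4687, -0.4674, 0.2333]
ee_rot: [-0.002, 0.303, 0.953, 0.001]
contact_force: [-1.0, 0.4, 0.1]
width: 0.171
grasp_force: 49.0
```

Run:
```python
from h import *
tailpx("yellow");hold(-.088,.141,.1675);inhold()
s=capture("scene");t=capture("top")
a=cv2.resize(s[60:180,270:390],(480,480));b=cv2.resize(t[180:300,360:480],(310,310));o=np.zeros((480,790,3),np.uint8);o[:,:480]=a;o[:310,480:]=b;cv2.imwrite("pics/g7.png",o[:,:,::-1])
```

```text
173 tail px [318.7274  81.5483]
tail [ 0.3918 -0.4124  0.177 ] len 0.1091 down angle deg 29.8
t14.7 P [ 0.4691 -0.467   0.2341] psi 2.527 w0.172 F49.0 -> dx -0.26 dy -0.01 dz 6.36 cm turn 0.000 cf [-0.0464  0.8103  0.3051]
holder x 0.1384 y -0.0879 gripz 0.2311
```

View pics/g7.png

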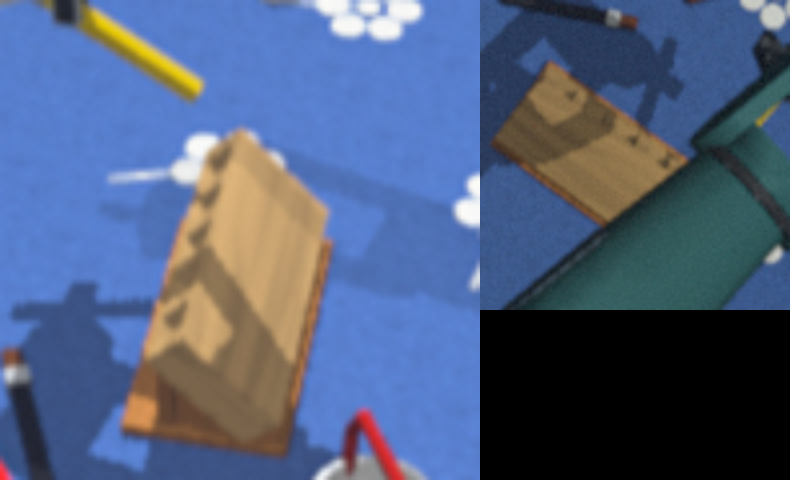

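The brush is aligned above the far slot, with its tail at (200,92) in the crop and the far mouth at (220,155). Next I start inserting it.

{"name": "send_rows", "arguments": {
  "targets": "0.1 0 3 0 0;0.1 0 5 0 0;0.1 0 6.5 0 0;0.5 0 6.9 0 0;1 0 7.4 0 0;1.5 0 7.9 0 0;1.9 0 8.3 0 0;1.9 0 8.3 0 0;1.9 0 8.3 0 0"
}}

```text
time_s: 15.57
position: [0.461, -0.4617, 0.1632]
ee_rot: [0.014, 0.302, 0.953, -0.006]
contact_force: [12.1, -6.5, 11.7]
width: 0.175
grasp_force: 50.4
```

Run:
```python
from h import *
tailpx("yellow");inhold();hold(-.088,.105,.132)
s=capture("scene")
crop(s,270,60,110,90,5,"pics/g8.png")
```

```text
163 tail px [322.0375 101.6427]
tail [ 0.3827 -0.4065  0.0993] len 0.1136 down angle deg 32.4
holder x 0.1288 y -0.0882 gripz 0.1602
t15.6 P [ 0.461  -0.4617  0.1632] psi 2.528 w0.171 F50.4 -> dx 2.38 dy 0.03 dz 2.82 cm turn 0.002 cf [11.8072 -5.552  12.0348]
```

View pics/g8.png

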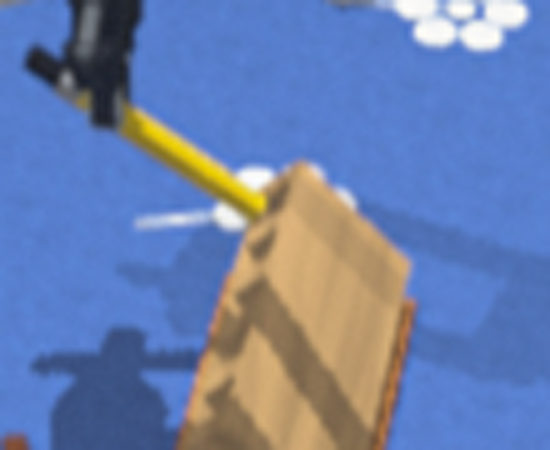

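The tail rests at about (262,205) in the crop, on the low lip of the far slot mouth. I back off, shift 6 mm towards the ridge and re-advance. With only one picture view left, I rely on numbers from here.

{"name": "send_rows", "arguments": {
  "targets": "-1 0 -1.2 0 0;-1.1 0 -1.9 0 0;-1.1 0 -1.9 0 0;-0.7 0 -1.5 0 0;-0.3 0 -1.1 0 0;0.1 0 -0.7 0 0;0.5 0 -0.3 0 0;0.9 0 0.1 0 0;0.9 0 0.1 0 0"
}}

```text
time_s: 16.42
position: [0.445, -0.4508, 0.1493]
ee_rot: [-0.002, 0.303, 0.953, 0.001]
contact_force: [0.4, -1.3, -0.6]
width: 0.17
grasp_force: 49.0
```

Run:
```python
from h import *
tailpx("yellow");inhold();hold(-.088,.105,.132)
```

```text
133 tail px [324.7825 102.2448]
tail [ 0.3753 -0.4016  0.0981] len 0.0991 down angle deg 29.7
holder x 0.1102 y -0.0886 gripz 0.1471
t16.5 P [ 0.4456 -0.4513  0.1501] psi 2.527 w0.170 F49.0 -> dx 0.52 dy 0.06 dz 1.51 cm turn -0.000 cf [ 0.2717 -0.4504  0.4242]
```

{"name": "send_rows", "arguments": {
  "targets": "0.5 0 0.5 0 0;1 0 1 0 0;1.4 0 1.4 0 0;1.8 0 1.2 0 0;2.1 0 0.8 0 0;2.4 0 0.5 0 0;2.7 0 0.2 0 0;3 0 0 0 0;3.2 0 -0.2 0 0;3.4 0 -0.4 0 0;3.4 0 -0.4 0 0"
}}

```text
time_s: 17.38
position: [0.4189, -0.4326, 0.1562]
ee_rot: [0.001, 0.303, 0.953, -0.0]
contact_force: [3.6, -1.1, -1.1]
width: 0.173
grasp_force: 47.7
```

Run:
```python
from h import *
tailpx("yellow");inhold();hold(-.088,.044,.119)
```

```text
100 tail px [325.9184 100.1088]
tail [ 0.3724 -0.3997  0.1073] len 0.0730 down angle deg 38.7
holder x 0.0775 y -0.0887 gripz 0.1529
t17.4 P [ 0.4189 -0.4326  0.1559] psi 2.527 w0.175 F47.7 -> dx 3.35 dy 0.07 dz 3.39 cm turn 0.000 cf [ 1.9372 -1.6118 -0.9098]
```

Rotating in nicely. I push on along the slot axis.

{"name": "send_rows", "arguments": {
  "targets": "0.5 0 0.5 0 0;1 0 1 0 0;1.5 0 1.5 0 0;2 0 2 0 0;2.5 0 2.5 0 0;3 0 3 0 0;3.3 0 3.3 0 0;3.3 0 3.3 0 0"
}}

```text
time_s: 18.1
position: [0.3906, -0.4123, 0.121]
ee_rot: [-0.001, 0.303, 0.953, 0.001]
contact_force: [1.8, -1.1, -4.2]
width: 0.173
grasp_force: 47.5
```

Run:
```python
from h import *
inhold();hold(-.088,.044,.119)
```

```text
holder x 0.0427 y -0.0885 gripz 0.1180
t18.1 P [ 0.3906 -0.4123  0.121 ] psi 2.527 w0.173 F47.5 -> dx -0.13 dy 0.05 dz -0.10 cm turn -0.000 cf [ 1.7597 -1.0671 -4.2463]
```

{"name": "send_rows", "arguments": {
  "targets": "0.3 0 0.3 0 0;0.6 0 0.6 0 0;0.9 0 0.9 0 0;0.9 0 0.9 0 0"
}}

```text
time_s: 18.43
position: [0.385, -0.4088, 0.1143]
ee_rot: [0.002, 0.303, 0.953, -0.001]
contact_force: [3.5, -2.1, 0.6]
width: 0.172
grasp_force: 48.0
```

Run:
```python
from h import *
inhold();o=observe();print(o["contact_force"])
```

```text
holder x 0.0361 y -0.0889 gripz 0.1113
[ 3.4628 -2.1173  0.5714]
```

{"name": "send_rows", "arguments": {
  "targets": "0 0 0 0 3;0 0 0 0 4;0 0 0 0 4;0 0 0 0 4;0 0 0 0 4;0 0 -2 0 4;0 0 -5 0 4;0 0 -9 0 4;-4 0 -12 0 2;-7 0 -12 0 0;-7 0 -12 0 0;-7 0 -12 0 0;-7 0 -12 0 0"
}}

```text
time_s: 19.52
position: [0.4411, -0.4481, 0.2321]
ee_rot: [-0.001, 0.303, 0.953, 0.001]
contact_force: [-0.2, 0.2, -0.4]
width: -0.001
grasp_force: 0.0
```

Run:
```python
from h import *
inhold();hold(-.088,.105,.185)
s=capture("scene");t=capture("top")
cv2.imwrite("pics/s9.png",s[:,:,::-1]);cv2.imwrite("pics/t9.png",t[:,:,::-1])
# yellow pixels near holder: farthest-out handle end = ferrule junction at tail+.131
for n,im in(("scene",s),("top",t)):
    m=cv2.inRange(hsv(im),(20,110,90),(35,255,255));bx={"scene":(280,60,350,170),"top":(370,190,470,290)}[n];k=np.zeros_like(m);k[bx[1]:bx[3],bx[0]:bx[2]]=255
    p=np.argwhere(m&k)[:,::-1];print(n,len(p),p.min(0) if len(p) else 0,p.max(0) if len(p) else 0)
M=np.array([.030,.105])
for z in(131,137,175+6-0):
    X=M+(z-106)/1e3*np.array([.7071,.7071]);w=HC+xa*X[0]+ya*(-.087);print(z,proj("scene",[*w,X[1]]),proj("top",[*w,X[1]]))
```

```text
holder x 0.1046 y -0.0886 gripz 0.2291
t19.5 P [ 0.4411 -0.4481  0.2321] psi 2.527 w-0.001 F0.0 -> dx -0.04 dy 0.06 dz 4.41 cm turn 0.000 cf [-0.2332  0.1778 -0.3682]
scene 68 [314  94] [326 104]
top 20 [381 214] [426 265]
131 [317.4572  95.3722] [446.6726 242.8168]
137 [316.1286  94.1413] [447.8759 241.5587]
181 [306.2083  84.9503] [456.9073 232.1159]
```

{"name": "send_rows", "arguments": {
  "targets": "0 0 2 0 0;0 0 4.4 0 0;0.5 0 4.9 0 0;1 0 5.4 0 0;1.5 0 5.9 0 0;2 0 6.4 0 0;2.4 0 6.8 0 0;2.7 0 7.1 0 0;2.7 0 7.1 0 0"
}}

```text
time_s: 20.37
position: [0.4189, -0.4325, 0.1622]
ee_rot: [-0.0, 0.303, 0.953, 0.0]
contact_force: [0.6, 0.4, -1.1]
width: 0.0
grasp_force: 0.0
```

Run:
```python
from h import *
inhold();o=observe();print(o["contact_force"])
```

```text
holder x 0.0775 y -0.0887 gripz 0.1592
[ 0.6324  0.4236 -1.0761]
```

{"name": "send_rows", "arguments": {
  "targets": "0.2 0 0.2 0 0;0.4 0 0.4 0 0;0.6 0 0.6 0 0;0.8 0 0.8 0 0;1 0 1 0 0;1 0 1 0 0"
}}

```text
time_s: 20.87
position: [0.4109, -0.4268, 0.1517]
ee_rot: [-0.001, 0.303, 0.953, 0.0]
contact_force: [-0.2, 0.2, 0.2]
width: 0.004
grasp_force: 0.0
```

Run:
```python
from h import *
inhold();o=observe();print(o["contact_force"])
```

```text
holder x 0.0676 y -0.0886 gripz 0.1487
[-0.2153  0.2323  0.184 ]
```

{"name": "send_rows", "arguments": {
  "targets": "-2 0 -2 0 0;-3 0 -6 0 2;-3 0 -10 0 4;-3 0 -10 0 4"
}}

```text
time_s: 21.2
position: [0.4382, -0.4472, 0.2627]
ee_rot: [0.007, 0.302, 0.953, -0.005]
contact_force: [-0.3, -0.6, 2.7]
width: 0.42
grasp_force: 0.0
```

Run:
```python
from h import *
inhold();cmd([.647,-.1085,.15],1.53)
```

```text
holder x 0.1017 y -0.0895 gripz 0.2597
t21.2 P [ 0.4382 -0.4472  0.2627] psi 2.527 w0.420 F0.0 -> dx 2.47 dy 39.71 dz 11.27 cm turn 0.997 cf [-0.324  -0.625   2.6897]
```

{"name": "send_rows", "arguments": {
  "targets": "0.2 3.3 0 0.1 4;0.4 6.6 0 0.2 4;0.6 10 0 0.3 4;0.8 13.3 0 0.4 4;1 16.6 0 0.5 4;1.2 20 0 0.6 4;1.5 23.3 0 0.7 4;1.7 26.6 2 0.8 4;1.9 30 4 0.9 4;2.1 33 6 1 4;2.3 36.5 8 1 4;2.5 39.7 10 1 4;2.5 39.7 11.2 1 4;2.5 39.7 11.2 1 4;2.5 39.7 11.2 1 4"
}}

```text
time_s: 22.45
position: [0.6438, -0.1059, 0.1393]
ee_rot: [-0.001, 0.722, 0.692, -0.001]
contact_force: [0.1, 0.4, 0.5]
width: 0.468
grasp_force: 0.0
```

Run:
```python
from h import *
cmd([.647,-.1085,.0105],1.53)
s=capture("scene");t=capture("top")
cv2.imwrite("pics/s10.png",s[:,:,::-1]);cv2.imwrite("pics/t10.png",t[:,:,::-1])
for k in("green","yellow","red"):print(k,orig("scene",s,k),orig("top",t,k))
M=np.array([.030,.105])
for n,im in(("scene",s),("top",t)):
  print(n)
  for z in range(106,190,5):
    X=M+(z-106)/1e3*np.array([.7071,.7071]);w=HC+xa*X[0]+ya*(-.087);u,v=proj(n,[*w,X[1]]);print(z,(round(u),round(v)),im[round(v),round(u)],end=" | ")
a=cv2.resize(s[60:160,270:350],(480,600));b=cv2.resize(t[195:275,400:480],(310,310));o=np.zeros((600,790,3),np.uint8);o[:,:480]=a;o[:310,480:]=b;cv2.imwrite("pics/g10.png",o[:,:,::-1])
```

```text
t22.4 P [ 0.6438 -0.1059  0.1393] psi 1.527 w0.468 F0.0 -> dx -0.25 dy 0.33 dz 12.88 cm turn -0.003 cf [0.0666 0.4468 0.5096]
green (array([0.651 , 0.0114]), array([ 0.6462, -0.1135]), np.float64(-1.6091235973097902), np.float64(0.13457309522712818)) (array([0.6509, 0.0097]), array([ 0.647 , -0.1153]), np.float64(-1.602055362121652), np.float64(0.11300541661914383))
yellow None None
red (array([ 0.6264, -0.1725]), array([ 0.6295, -0.2974]), np.float64(-1.5454485772279634), np.float64(0.053129818092764056)) (array([ 0.6262, -0.1879]), array([ 0.637 , -0.3124]), np.float64(-1.4836202172255735), np.float64(0.11018070876052447))
scene
106 (323, 100) [43 67 72] | 111 (322, 99) [43 67 73] | 116 (321, 98) [43 69 73] | 121 (320, 97) [45 69 73] | 126 (319, 96) [41 68 72] | 131 (317, 95) [42 66 71] | 136 (316, 94) [42 67 72] | 141 (315, 93) [41 66 71] | 146 (314, 92) [41 66 69] | 151 (313, 91) [42 67 71] | 156 (312, 90) [41 66 71] | 161 (311, 89) [41 65 70] | 166 (310, 88) [48 82 87] | 171 (308, 87) [ 70 122 128] | 176 (307, 86) [ 78 139 144] | 181 (306, 85) [ 77 140 146] | 186 (305, 84) [ 77 139 145] | top
106 (442, 248) [170 147  21] | 111 (443, 247) [168 148  23] | 116 (444, 246) [170 148  25] | 121 (445, 245) [171 149  23] | 126 (446, 244) [172 146  22] | 131 (447, 243) [172 148  25] | 136 (448, 242) [173 155  39] | 141 (449, 241) [145 139 101] | 146 (450, 240) [117 119 123] | 151 (451, 239) [115 121 121] | 156 (452, 238) [ 95  97 101] | 161 (453, 236) [27 30 38] | 166 (454, 235) [34 36 47] | 171 (455, 234) [29 34 42] | 176 (456, 233) [36 34 42] | 181 (457, 232) [34 37 50] | 186 (458, 231) [ 47  66 109] |
```

{"name": "send_rows", "arguments": {
  "targets": "-0.3 0.3 4 0 4;-0.3 0.3 8 0 4;-0.3 0.3 11 0 4;-0.3 0.3 12.6 0 4;-0.3 0.3 12.8 0 4;-0.3 0.3 12.8 0 4;-0.3 0.3 12.8 0 0;-0.3 0.3 12.8 0 0;-0.3 0.3 12.8 0 0;-0.3 0.3 12.8 0 0;-0.3 0.3 12.8 0 0;-0.3 0.3 12.8 0 0;-0.3 0.3 11 0 0;-0.3 0.3 8 0 0;-0.3 0.3 4 0 0;-0.3 0.3 1 0 0;-0.3 0.3 0 0 0;-0.3 0.3 0 0 0",
  "grip_force": 40
}}

```text
time_s: 24.05
position: [0.6497, -0.1094, 0.1461]
ee_rot: [0.004, 0.722, 0.691, 0.003]
contact_force: [0.2, 0.0, 0.0]
width: 0.164
grasp_force: 39.3
```

Run:
```python
from h import *
press(.034,-.02,.145)
```

```text
t24.1 P [ 0.6497 -0.1094  0.1461] psi 1.527 w0.164 F39.3 -> dx 24.16 dy -9.10 dz 0.11 cm turn 1.370 cf [0.1986 0.0115 0.0462]
```

{"name": "send_rows", "arguments": {
  "targets": "2 -0.7 0 0.1 0;4 -1.4 0 0.2 0;6 -2.1 0 0.3 0;8 -2.9 0 0.4 0;10 -3.6 0 0.5 0;12 -4.4 0 0.6 0;14 -5.2 0 0.7 0;16 -6 0 0.8 0;18 -6.7 0 0.9 0;19.5 -7.4 0 1 0;21 -8 0 1.1 0;22.5 -8.5 0 1.2 0;24 -9.1 0 1.3 0;24.2 -9.1 0 1.37 0;24.2 -9.1 0 1.37 0;24.2 -9.1 0 1.37 0;24.2 -9.1 0 1.37 0"
}}

```text
time_s: 25.47
position: [0.5664, 0.1364, 0.1388]
ee_rot: [0.0, 0.997, 0.079, -0.001]
contact_force: [0.9, 0.8, -1.1]
width: 0.17
grasp_force: 39.3
```

Run:
```python
from h import *
press(.030,-.02,.073);tailpx("green")
```

```text
t25.5 P [0.5664 0.1364 0.1388] psi 0.158 w0.170 F39.3 -> dx -0.11 dy 0.09 dz 6.58 cm turn 0.001 cf [ 0.8835  0.785  -1.1445]
354 tail px [306.1936 279.0636]
tail [0.6842 0.155  0.1304] len 0.1192 down angle deg 2.7
```

{"name": "send_rows", "arguments": {
  "targets": "0 0 1.5 0 0;-0.1 0 3 0 0;-0.1 0 3.6 0 0;-0.1 0 4.2 0 0;-0.1 0 4.8 0 0;-0.1 0 5.4 0 0;-0.1 0 6 0 0;-0.1 0 6.4 0 0;-0.1 0 6.8 0 0;-0.1 0 7 0 0;-0.1 0 7 0 0;0.6 0 6.5 0 0;0.8 0 4 0 0;0.8 0 0 0 0;0.8 0 -4 0 0;0.8 0 -8 0 0;0.8 0 -8 0 0;0.8 0 -8 0 0"
}}

```text
time_s: 27.02
position: [0.5768, 0.138, 0.2247]
ee_rot: [-0.0, 0.997, 0.078, 0.004]
contact_force: [-0.2, 0.2, -1.2]
width: 0.172
grasp_force: 47.6
```

Run:
```python
from h import *
tailpx("green");hold(-.044,.1385,.235)
```

```text
350 tail px [311.5293 270.0382]
tail [0.6697 0.1527 0.1586] len 0.1126 down angle deg 32.1
t27.1 P [0.5754 0.1379 0.2214] psi 0.157 w0.172 F47.6 -> dx -16.87 dy 54.95 dz -1.66 cm turn -2.370 cf [-0.5818  0.2407 -2.0005]
```

{"name": "send_rows", "arguments": {
  "targets": "-0.8 2.7 -1 -0.11 0;-1.6 5.4 -1.7 -0.23 0;-2.5 8.2 -1.7 -0.35 0;-3.3 11 -1.7 -0.47 0;-4.2 13.7 -1.7 -0.59 0;-5 16.5 -1.7 -0.71 0;-5.9 19.2 -1.7 -0.83 0;-6.7 22 -1.7 -0.95 0;-7.6 24.7 -1.7 -1.07 0;-8.4 27.5 -1.7 -1.19 0;-9.2 30.2 -1.7 -1.31 0;-10.1 33 -1.7 -1.43 0;-10.9 35.7 -1.7 -1.55 0;-11.8 38.4 -1.7 -1.67 0;-12.6 41.2 -1.7 -1.79 0;-13.5 44 -1.7 -1.9 0;-14.3 46.7 -1.7 -2.02 0;-15.2 49.5 -1.7 -2.14 0;-16 52.2 -1.7 -2.26 0;-16.9 55 -1.7 -2.37 0"
}}

```text
time_s: 28.73
position: [0.4927, -0.4322, 0.2338]
ee_rot: [-0.002, 0.3, 0.954, 0.001]
contact_force: [0.1, 0.2, -0.1]
width: 0.167
grasp_force: 47.6
```

{"name": "send_rows", "arguments": {
  "targets": "0 0 0 0 0;0 0 0 0 0;0 0 0 0 0"
}}

```text
time_s: 28.98
position: [0.4933, -0.4308, 0.2348]
ee_rot: [-0.002, 0.303, 0.953, 0.001]
contact_force: [0.4, 0.9, -0.1]
width: 0.168
grasp_force: 47.6
```

Run:
```python
from h import *
tailpx("green");inhold();hold(-.044,.1385,.1754)
```

```text
192 tail px [315.315   93.1375]
tail [ 0.4191 -0.3777  0.1681] len 0.1119 down angle deg 35.2
holder x 0.1374 y -0.0438 gripz 0.2326
t29.0 P [ 0.4937 -0.4304  0.2356] psi 2.527 w0.167 F47.6 -> dx -0.11 dy -0.02 dz 5.72 cm turn 0.000 cf [ 0.2206  0.2077 -0.168 ]
```

{"name": "send_rows", "arguments": {
  "targets": "0.3 0 3 0 0;0.3 0 5 0 0;0.3 0 5 0 0;0.7 0 5.4 0 0;1.2 0 5.9 0 0;1.7 0 6.4 0 0;2.2 0 6.9 0 0;2.7 0 7.4 0 0;3.1 0 7.8 0 0;3.1 0 7.8 0 0"
}}

```text
time_s: 29.87
position: [0.4675, -0.4129, 0.1584]
ee_rot: [-0.001, 0.303, 0.953, 0.0]
contact_force: [0.3, -0.4, -1.0]
width: 0.168
grasp_force: 47.6
```

Run:
```python
from h import *
tailpx("green");inhold();print(observe()["contact_force"]);hold(-.044,.0775,.1529)
```

```text
138 tail px [321.6464 110.8682]
tail [ 0.4024 -0.367   0.1004] len 0.0975 down angle deg 34.7
holder x 0.1064 y -0.0447 gripz 0.1559
[-0.6896 -0.445  -0.2329]
t29.9 P [ 0.4679 -0.4133  0.1589] psi 2.527 w0.163 F47.6 -> dx 2.89 dy 0.07 dz 0.30 cm turn -0.000 cf [-0.6896 -0.445  -0.2329]
```

In the slot and free. I continue along the same path in one call.

{"name": "send_rows", "arguments": {
  "targets": "0.5 0 0.5 0 0;1 0 1 0 0;1.4 0 1.4 0 0;1.8 0 1.4 0 0;2.1 0 1.1 0 0;2.4 0 0.8 0 0;2.7 0 0.5 0 0;2.9 0 0.3 0 0;2.9 0 0.3 0 0;3.4 0 0.8 0 0;3.9 0 1.3 0 0;4.4 0 1.8 0 0;4.9 0 2.3 0 0;5.4 0 2.8 0 0;5.9 0 3.3 0 0;6.3 0 3.7 0 0;6.7 0 4.1 0 0;7 0 4.4 0 0;7 0 4.4 0 0"
}}

```text
time_s: 31.5
position: [0.4127, -0.3744, 0.117]
ee_rot: [0.003, 0.303, 0.953, -0.001]
contact_force: [4.6, -3.5, 1.8]
width: 0.169
grasp_force: 47.3
```

Run:
```python
from h import *
inhold();print(observe()["contact_force"])
```

```text
holder x 0.0389 y -0.0448 gripz 0.1140
[ 4.6182 -3.5104  1.7995]
```

{"name": "send_rows", "arguments": {
  "targets": "0 0 0 0 3;0 0 0 0 4;0 0 0 0 4;0 0 0 0 4;0 0 0 0 4;0 0 -2 0 4;0 0 -5 0 4;0 0 -9 0 4;0 0 -13 0 3;0 0 -13 0 3"
}}

```text
time_s: 32.33
position: [0.4135, -0.3757, 0.2556]
ee_rot: [0.007, 0.303, 0.953, -0.004]
contact_force: [0.9, -0.9, 2.0]
width: 0.35
grasp_force: 0.0
```

```bash
cat >> h.py <<'E'
def line(im,y,M=np.array([.030,.105]),lo=106,hi=196):
    for z in range(lo,hi,5):
        X=M+(z-106)/1e3*np.array([.7071,.7071]);w=HC+xa*X[0]+ya*(y+.001);u,v=proj("top",[*w,X[1]]);print(z,im[round(v),round(u)],end="|")
    print()
E
python3 - <<'E'
from h import *
inhold();cmd([.6335,-.2845,.15],1.65)
E
```

```text
holder x 0.0403 y -0.0454 gripz 0.2526
t32.3 P [ 0.4135 -0.3757  0.2556] psi 2.527 w0.350 F0.0 -> dx -12.71 dy 20.14 dz 10.56 cm turn 0.877 cf [ 0.9321 -0.8975  1.9953]
```

{"name": "send_rows", "arguments": {
  "targets": "-1.4 2.2 0 0.1 3;-2.8 4.4 0 0.2 3;-4.2 6.6 0 0.3 3;-5.6 8.9 0 0.4 3;-7 11.1 0 0.5 3;-8.5 13.4 0 0.6 3;-10 15.6 2 0.7 3;-11.3 17.8 5 0.8 3;-12.7 20.1 8 0.88 3;-12.7 20.1 10.5 0.88 3;-12.7 20.1 10.5 0.88 3;-12.7 20.1 10.5 0.88 3;-12.7 20.1 10.5 0.88 3"
}}

```text
time_s: 33.42
position: [0.6311, -0.2832, 0.1421]
ee_rot: [0.001, 0.68, 0.733, 0.0]
contact_force: [-1.4, -0.7, 0.8]
width: 0.354
grasp_force: 0.0
```

Run:
```python
from h import *
s=capture("scene");t=capture("top");cv2.imwrite("pics/t11.png",t[:,:,::-1]);cv2.imwrite("pics/s11.png",s[:,:,::-1])
for k in("red",):print(k,orig("scene",s,k),orig("top",t,k))
line(t,-.044);line(t,-.088)
cmd([.6335,-.2845,.0105],1.65)
```

```text
red None None
106 [ 26 125  59]|111 [ 34 128  65]|116 [ 25 125  63]|121 [ 30 125  58]|126 [ 28 125  59]|131 [ 23 124  54]|136 [ 31 125  59]|141 [ 52 130  70]|146 [111 132 117]|151 [130 132 132]|156 [127 128 128]|161 [117 117 114]|166 [80 61 56]|171 [76 52 40]|176 [77 51 42]|181 [81 52 43]|186 [76 48 41]|191 [62 67 99]|
106 [173 149  30]|111 [167 145  18]|116 [171 150  22]|121 [170 149  26]|126 [170 148  22]|131 [171 146  18]|136 [175 155  39]|141 [144 139  99]|146 [116 120 122]|151 [117 118 119]|156 [95 94 95]|161 [29 30 38]|166 [35 39 45]|171 [29 28 35]|176 [39 36 46]|181 [35 40 53]|186 [ 50  73 112]|191 [ 60  90 137]|
t33.5 P [ 0.6317 -0.2837  0.144 ] psi 1.646 w0.350 F0.0 -> dx -0.09 dy 0.17 dz 13.35 cm turn -0.004 cf [-0.2426 -0.8183  0.0949]
```

Run:
```python
from h import *
for f,n in(("pics/s11.png","scene"),("pics/t11.png","top"),("pics/s10.png","scene"),("pics/t10.png","top")):
    im=cv2.imread(f)[:,:,::-1]
    m=cv2.inRange(hsv(im),(0,120,60),(9,255,255))|cv2.inRange(hsv(im),(172,120,60),(180,255,255))
    k,l,stt,c=cv2.connectedComponentsWithStats(m);print(f,[(stt[i][:5].tolist()) for i in range(1,k) if stt[i][4]>12])
a=cv2.imread("pics/s11.png")[60:260,200:360];b=cv2.imread("pics/t11.png")[140:300,350:510]
o=np.zeros((500,800,3),np.uint8);o[:500,:400]=cv2.resize(a,(400,500));o[:400,400:]=cv2.resize(b,(400,400));cv2.imwrite("pics/g12.png",o)
```

```text
pics/s11.png [[515, 0, 21, 22, 192], [526, 0, 32, 20, 291], [552, 0, 19, 10, 100], [556, 12, 8, 12, 41], [535, 15, 18, 14, 132], [525, 22, 13, 18, 96], [356, 163, 16, 39, 128], [260, 167, 23, 34, 196], [156, 180, 7, 9, 20], [162, 192, 7, 15, 37], [245, 270, 19, 20, 183], [432, 313, 12, 9, 60], [321, 352, 15, 15, 177], [370, 379, 15, 17, 195]]
pics/t11.png [[405, 76, 8, 10, 25], [292, 123, 7, 5, 13], [208, 144, 10, 10, 76], [176, 165, 10, 10, 77], [385, 168, 15, 6, 66], [359, 170, 19, 6, 88], [441, 173, 8, 7, 20], [182, 175, 11, 10, 69], [307, 229, 33, 7, 72]]
pics/s10.png [[553, 0, 18, 10, 99], [416, 16, 10, 6, 34], [248, 132, 8, 5, 14], [357, 163, 15, 39, 136], [261, 170, 6, 7, 28], [156, 180, 7, 9, 20], [272, 181, 11, 20, 99], [162, 192, 7, 15, 37], [245, 270, 19, 20, 184], [432, 313, 12, 9, 59], [471, 345, 5, 6, 13], [321, 352, 15, 15, 176], [370, 379, 15, 17, 196]]
pics/t10.png [[403, 76, 10, 10, 26], [294, 122, 5, 7, 17], [207, 144, 11, 10, 77], [176, 165, 10, 10, 77], [364, 168, 36, 7, 164], [182, 175, 11, 10, 66]]
```

{"name": "send_rows", "arguments": {
  "targets": "0 0.2 4 0 3;0 0.2 8 0 3;0 0.2 11 0 3;0 0.2 13 0 3;0 0.2 13.3 0 3;0 0.2 13.3 0 3;0 0.2 13.3 0 0;0 0.2 13.3 0 0;0 0.2 13.3 0 0;0 0.2 13.3 0 0;0 0.2 13.3 0 0;0 0.2 12 0 0;0 0.2 9 0 0;0 0.2 5 0 0;0 0.2 1 0 0;0 0.2 -1 0 0;0 0.2 -1 0 0;0 0.2 -1 0 0",
  "grip_force": 40
}}

```text
time_s: 35.02
position: [0.6338, -0.2825, 0.1534]
ee_rot: [0.002, 0.68, 0.734, 0.001]
contact_force: [-0.6, -0.3, -1.1]
width: 0.172
grasp_force: 41.1
```

Run:
```python
from h import *
press(.034,-.02,.145)
```

```text
t35.0 P [ 0.6338 -0.2825  0.1534] psi 1.647 w0.172 F41.1 -> dx 42.21 dy -3.24 dz 0.84 cm turn 1.490 cf [-0.6136 -0.2767 -1.1   ]
```

{"name": "send_rows", "arguments": {
  "targets": "3 -0.2 0 0.08 0;6 -0.4 0 0.17 0;9 -0.6 0 0.26 0;12 -0.8 0 0.36 0;15 -1 0 0.46 0;18 -1.3 0 0.56 0;21 -1.6 0 0.66 0;24 -1.9 0 0.76 0;27 -2.2 0 0.86 0;30 -2.4 0 0.96 0;33 -2.6 0 1.06 0;36 -2.8 0 1.17 0;39 -3 0 1.28 0;41 -3.2 0.4 1.38 0;42.2 -3.2 0.8 1.49 0;42.2 -3.2 0.8 1.49 0;42.2 -3.2 0.8 1.49 0;42.2 -3.2 0.8 1.49 0"
}}

```text
time_s: 36.52
position: [0.5685, 0.1353, 0.1409]
ee_rot: [0.0, 0.997, 0.079, -0.001]
contact_force: [0.3, 0.6, 0.1]
width: 0.174
grasp_force: 41.1
```

Run:
```python
from h import *
press(.030,-.02,.073);tailpx("red")
```

```text
t36.5 P [0.5685 0.1353 0.1409] psi 0.159 w0.174 F41.1 -> dx -0.30 dy -0.05 dz 6.79 cm turn 0.002 cf [0.2861 0.5558 0.0935]
135 tail px [306.142  275.4837]
tail [0.6833 0.1532 0.1443] len 0.1160 down angle deg -2.9
```

{"name": "send_rows", "arguments": {
  "targets": "-0.2 0 1.5 0 0;-0.3 0 3 0 0;-0.3 0 3.7 0 0;-0.3 0 4.4 0 0;-0.3 0 5 0 0;-0.3 0 5.6 0 0;-0.3 0 6.2 0 0;-0.3 0 6.6 0 0;-0.3 0 7 0 0;-0.3 0 7.2 0 0;-0.3 0 7.2 0 0;0.5 0 6.6 0 0;0.7 0 4 0 0;0.7 0 0 0 0;0.7 0 -4 0 0;0.7 0 -8 0 0;0.7 0 -8 0 0;0.7 0 -8 0 0"
}}

```text
time_s: 38.07
position: [0.5782, 0.1371, 0.2274]
ee_rot: [-0.0, 0.997, 0.078, 0.005]
contact_force: [-0.6, -0.9, -0.9]
width: 0.173
grasp_force: 48.2
```

Run:
```python
from h import *
tailpx("red");hold(0,.1385,.235)
```

```text
4 tail px [328.1351 247.1325]
tail [0.6261 0.1447 0.2154] len 0.0502 down angle deg 6.4
t38.1 P [0.5768 0.1369 0.224 ] psi 0.157 w0.176 F48.1 -> dx -13.91 dy 51.68 dz -1.40 cm turn -2.370 cf [-0.1675 -0.7552 -1.358 ]
```

{"name": "send_rows", "arguments": {
  "targets": "-0.7 2.6 -1 -0.11 0;-1.4 5.2 -1.4 -0.23 0;-2.1 7.8 -1.4 -0.35 0;-2.8 10.4 -1.4 -0.47 0;-3.5 13 -1.4 -0.59 0;-4.2 15.5 -1.4 -0.71 0;-4.9 18.1 -1.4 -0.83 0;-5.6 20.7 -1.4 -0.95 0;-6.3 23.3 -1.4 -1.07 0;-7 25.8 -1.4 -1.19 0;-7.7 28.4 -1.4 -1.31 0;-8.4 31 -1.4 -1.43 0;-9.1 33.6 -1.4 -1.55 0;-9.8 36.2 -1.4 -1.67 0;-10.5 38.8 -1.4 -1.79 0;-11.2 41.4 -1.4 -1.9 0;-11.9 44 -1.4 -2.02 0;-12.6 46.6 -1.4 -2.14 0;-13.3 49.1 -1.4 -2.26 0;-13.9 51.7 -1.4 -2.37 0"
}}

```text
time_s: 39.78
position: [0.5182, -0.396, 0.2332]
ee_rot: [-0.002, 0.3, 0.954, 0.001]
contact_force: [-0.4, -1.0, -0.6]
width: 0.175
grasp_force: 48.2
```

{"name": "send_rows", "arguments": {
  "targets": "0 0 0 0 0;0 0 0 0 0;0 0 0 0 0"
}}

```text
time_s: 40.03
position: [0.5189, -0.3945, 0.2341]
ee_rot: [-0.002, 0.303, 0.953, 0.001]
contact_force: [0.1, 0.5, -1.2]
width: 0.174
grasp_force: 48.2
```

```bash
sed -i 's/m=cv2.inRange(hsv(s),\*rng)$/m=cv2.inRange(hsv(s),*rng) if k!="red" else (cv2.inRange(hsv(s),(0,110,50),(9,255,255))|cv2.inRange(hsv(s),(170,110,50),(180,255,255)))/' h.py
python3 - <<'E'
from h import *
tailpx("red");inhold();hold(0,.1343,.1821)
E
```

```text
221 tail px [313.2792 100.1022]
tail [ 0.4427 -0.3401  0.1791] len 0.1075 down angle deg 29.4
holder x 0.1373 y 0.0006 gripz 0.2318
t40.1 P [ 0.5192 -0.3941  0.2348] psi 2.527 w0.173 F48.2 -> dx 0.30 dy -0.06 dz 4.97 cm turn 0.000 cf [ 0.1997  0.2093 -0.2117]
```

{"name": "send_rows", "arguments": {
  "targets": "0.1 0 3 0 0;0.1 0 5.8 0 0;0.1 0 5.8 0 0;0.5 0 6.2 0 0;1 0 6.7 0 0;1.5 0 7.2 0 0;2 0 7.7 0 0;2.5 0 8.2 0 0;2.9 0 8.6 0 0;2.9 0 8.6 0 0"
}}

```text
time_s: 40.92
position: [0.4947, -0.3776, 0.1495]
ee_rot: [-0.001, 0.303, 0.953, 0.0]
contact_force: [-0.6, -0.5, -0.3]
width: 0.172
grasp_force: 48.2
```

Run:
```python
from h import *
tailpx("red");inhold();print(observe()["contact_force"]);hold(0,.0775,.1529)
```

```text
166 tail px [319.4084 120.5662]
tail [ 0.4272 -0.33    0.1008] len 0.0951 down angle deg 29.0
holder x 0.1083 y -0.0001 gripz 0.1470
[ 0.4106 -0.0094 -1.7827]
t41.0 P [ 0.4952 -0.378   0.15  ] psi 2.527 w0.177 F48.2 -> dx 3.08 dy 0.01 dz -0.59 cm turn 0.000 cf [ 0.4106 -0.0094 -1.7827]
```

{"name": "send_rows", "arguments": {
  "targets": "0.5 0 0.5 0 0;1 0 1 0 0;1.4 0 1.2 0 0;1.8 0 0.8 0 0;2.1 0 0.5 0 0;2.4 0 0.2 0 0;2.7 0 -0.1 0 0;3 0 -0.4 0 0;3.1 0 -0.6 0 0;3.6 0 -0.1 0 0;4.1 0 0.4 0 0;4.6 0 0.9 0 0;5.1 0 1.4 0 0;5.6 0 1.9 0 0;6.1 0 2.4 0 0;6.5 0 2.8 0 0;6.9 0 3.2 0 0;7.3 0 3.6 0 0;7.3 0 3.6 0 0"
}}

```text
time_s: 42.55
position: [0.435, -0.3354, 0.1131]
ee_rot: [-0.001, 0.303, 0.953, 0.0]
contact_force: [1.3, 0.2, -3.7]
width: 0.172
grasp_force: 46.8
```

{"name": "send_rows", "arguments": {
  "targets": "0 0 0 0 3;0 0 0 0 4;0 0 0 0 4;0 0 0 0 4;0 0 0 0 4;0 0 -2 0 4;0 0 -5 0 4;0 0 -9 0 4;0 0 -13 0 3;0 0 -13 0 3"
}}

```text
time_s: 43.38
position: [0.4387, -0.3387, 0.255]
ee_rot: [0.008, 0.303, 0.953, -0.004]
contact_force: [0.7, 0.2, 2.4]
width: 0.356
grasp_force: 0.0
```

Run:
```python
from h import *
inhold();cmd([.584,-.313,.15],1.377)
```

```text
holder x 0.0395 y -0.0006 gripz 0.2520
t43.4 P [ 0.4387 -0.3387  0.255 ] psi 2.527 w0.356 F0.0 -> dx -10.39 dy 10.48 dz 10.50 cm turn 1.150 cf [0.7225 0.2426 2.4255]
```

Run:
```python
from h import *
s=capture("scene");t=capture("top");cv2.imwrite("pics/t13.png",t[:,:,::-1]);cv2.imwrite("pics/s13.png",s[:,:,::-1])
line(t,0);line(t,-.044)
s0=cv2.imread("pics/scene0.png")[:,:,::-1];t0=cv2.imread("pics/top0.png")[:,:,::-1]
for n,a,bx in(("scene",s0,(262,140,300,200)),("scene",s,(262,140,300,200)),("top",t0,(355,168,425,200)),("top",t,(355,168,425,200))):
    m=cv2.inRange(a,(0,0,0),(60,60,75));k=np.zeros_like(m);k[bx[1]:bx[3],bx[0]:bx[2]]=255;p=np.argwhere(m&k)[:,::-1];print(n,len(p),p.min(0),p.max(0),p.mean(0))
```

```text
106 [ 60 101 101]|111 [ 58  99 102]|116 [ 57 101 103]|121 [ 62 100 102]|126 [ 60 100 102]|131 [ 59  98 101]|136 [56 99 98]|141 [ 56 100 101]|146 [ 64 102 103]|151 [ 60 102 102]|156 [59 97 99]|161 [52 97 94]|166 [56 95 97]|171 [63 98 99]|176 [46 85 84]|181 [50 84 86]|186 [46 83 86]|191 [54 89 90]|
106 [ 31 129  63]|111 [ 29 128  62]|116 [ 25 127  62]|121 [ 27 126  58]|126 [ 31 127  62]|131 [ 27 126  61]|136 [ 32 123  57]|141 [21 72 39]|146 [10 20 22]|151 [18 18 29]|156 [27 34 36]|161 [62 65 63]|166 [57 64 61]|171 [22 36 41]|176 [27 38 42]|181 [23 29 32]|186 [20 35 36]|191 [24 38 40]|
scene 139 [273 157] [299 196] [279.5755 174.7122]
scene 133 [273 157] [284 190] [278.5865 173.6541]
top 204 [355 172] [408 192] [385.3873 182.8922]
top 189 [368 177] [417 190] [387.8677 182.4074]
```

{"name": "send_rows", "arguments": {
  "targets": "-1.2 1.2 0 0.12 3.5;-2.4 2.4 0 0.24 3.5;-3.6 3.6 0 0.36 3.5;-4.8 4.8 0 0.48 3.5;-6 6 0 0.6 3.5;-7.2 7.2 0 0.72 3.5;-8.4 8.4 2 0.84 3.5;-9.6 9.6 4 0.96 3.5;-10.4 10.5 7 1.08 3.5;-10.4 10.5 10 1.15 3.5;-10.4 10.5 10.5 1.15 3.5;-10.4 10.5 10.5 1.15 3.5;-10.4 10.5 10.5 1.15 3.5"
}}

```text
time_s: 44.57
position: [0.5812, -0.3105, 0.139]
ee_rot: [-0.001, 0.772, 0.636, -0.0]
contact_force: [-0.3, 0.2, 1.6]
width: 0.407
grasp_force: 0.0
```

Run:
```python
from h import *
cmd([.584,-.313,.0105],1.377)
```

```text
t44.6 P [ 0.5812 -0.3105  0.139 ] psi 1.378 w0.407 F0.0 -> dx -0.19 dy 0.33 dz 12.85 cm turn 0.001 cf [-0.3433  0.1947  1.5551]
```

{"name": "send_rows", "arguments": {
  "targets": "-0.2 0.3 4 0 3.5;-0.2 0.3 8 0 3.5;-0.2 0.3 11 0 3.5;-0.2 0.3 12.6 0 3.5;-0.2 0.3 12.8 0 3.5;-0.2 0.3 12.8 0 3.5;-0.2 0.3 12.8 0 0;-0.2 0.3 12.8 0 0;-0.2 0.3 12.8 0 0;-0.2 0.3 12.8 0 0;-0.2 0.3 12.8 0 0;-0.2 0.3 12 0 0;-0.2 0.3 9 0 0;-0.2 0.3 5 0 0;-0.2 0.3 1 0 0;-0.2 0.3 -1 0 0;-0.2 0.3 -1 0 0;-0.2 0.3 -1 0 0",
  "grip_force": 40
}}

```text
time_s: 46.07
position: [0.5852, -0.3136, 0.1527]
ee_rot: [0.003, 0.772, 0.635, 0.001]
contact_force: [0.3, -1.0, -1.2]
width: 0.17
grasp_force: 40.0
```

Run:
```python
from h import *
press(.034,-.02,.145)
```

```text
t46.1 P [ 0.5852 -0.3136  0.1527] psi 1.377 w0.170 F40.0 -> dx 43.81 dy -10.21 dz 0.77 cm turn 1.220 cf [ 0.2782 -0.9948 -1.1651]
```

{"name": "send_rows", "arguments": {
  "targets": "3 -0.7 0 0.08 0;6 -1.4 0 0.16 0;9 -2.1 0 0.24 0;12 -2.8 0 0.32 0;15 -3.5 0 0.4 0;18 -4.2 0 0.48 0;21 -4.9 0 0.56 0;24 -5.6 0 0.64 0;27 -6.3 0 0.72 0;30 -7 0 0.8 0;33 -7.7 0 0.88 0;36 -8.4 0 0.97 0;39 -9.1 0 1.06 0;42 -9.8 0.4 1.15 0;43.8 -10.2 0.8 1.22 0;43.8 -10.2 0.8 1.22 0;43.8 -10.2 0.8 1.22 0;43.8 -10.2 0.8 1.22 0"
}}

```text
time_s: 47.57
position: [0.5677, 0.1358, 0.1397]
ee_rot: [0.001, 0.997, 0.079, -0.002]
contact_force: [0.4, 0.3, -0.1]
width: 0.166
grasp_force: 39.9
```

Run:
```python
from h import *
press(.030,-.02,.073)
```

```text
t47.6 P [0.5677 0.1358 0.1397] psi 0.158 w0.166 F39.9 -> dx -0.23 dy 0.01 dz 6.67 cm turn 0.001 cf [ 0.392   0.3357 -0.1153]
```

{"name": "send_rows", "arguments": {
  "targets": "-0.1 0 1.5 0 0;-0.2 0 3 0 0;-0.2 0 3.7 0 0;-0.2 0 4.4 0 0;-0.2 0 5 0 0;-0.2 0 5.6 0 0;-0.2 0 6.2 0 0;-0.2 0 6.6 0 0;-0.2 0 7 0 0;-0.2 0 7.1 0 0;-0.2 0 7.1 0 0;0.6 0 6.6 0 0;0.8 0 4 0 0;0.8 0 0 0 0;0.8 0 -4 0 0;0.8 0 -8 0 0;0.8 0 -8 0 0;0.8 0 -8 0 0"
}}

```text
time_s: 49.07
position: [0.5784, 0.1369, 0.2259]
ee_rot: [-0.0, 0.997, 0.078, 0.004]
contact_force: [-0.0, 0.5, -0.5]
width: 0.173
grasp_force: 47.9
```

Run:
```python
from h import *
tailpx("black");hold(.044,.1385,.235)
```

```text
44 tail px [315.3341 270.335 ]
tail [0.659  0.1497 0.1434] len 0.1127 down angle deg 42.6
t49.1 P [0.577  0.1368 0.2226] psi 0.156 w0.170 F47.9 -> dx -10.83 dy 48.53 dz -1.54 cm turn -2.371 cf [-0.3089  1.2    -0.9285]
```

{"name": "send_rows", "arguments": {
  "targets": "-0.5 2.4 -1 -0.11 0;-1 4.8 -1.5 -0.23 0;-1.6 7.2 -1.5 -0.35 0;-2.2 9.7 -1.5 -0.47 0;-2.7 12.1 -1.5 -0.59 0;-3.2 14.5 -1.5 -0.71 0;-3.8 17 -1.5 -0.83 0;-4.3 19.4 -1.5 -0.95 0;-4.9 21.8 -1.5 -1.07 0;-5.4 24.2 -1.5 -1.19 0;-6 26.7 -1.5 -1.31 0;-6.5 29.1 -1.5 -1.43 0;-7 31.5 -1.5 -1.55 0;-7.6 34 -1.5 -1.67 0;-8.1 36.4 -1.5 -1.79 0;-8.7 38.8 -1.5 -1.9 0;-9.2 41.2 -1.5 -2.02 0;-9.7 43.7 -1.5 -2.14 0;-10.3 46.1 -1.5 -2.26 0;-10.8 48.5 -1.5 -2.37 0"
}}

```text
time_s: 50.78
position: [0.544, -0.3594, 0.2329]
ee_rot: [-0.003, 0.3, 0.954, 0.001]
contact_force: [0.6, -0.1, -0.7]
width: 0.17
grasp_force: 47.9
```

{"name": "send_rows", "arguments": {
  "targets": "0 0 0 0 0;0 0 0 0 0;0 0 0 0 0"
}}

```text
time_s: 51.03
position: [0.5448, -0.3577, 0.2341]
ee_rot: [-0.002, 0.303, 0.953, 0.001]
contact_force: [1.3, 0.2, -0.8]
width: 0.17
grasp_force: 47.9
```

Run:
```python
from h import *
tailpx("black");inhold();hold(.044,.1363,.1729)
s=capture("scene");o,P,a=st();x=np.array([np.cos(a),np.sin(a),0]);g=P-[0,0,.003]
for b in (24,28,32,36,40):
    r=[];
    for L in (.04,.06,.08,.1,.11,.12):
        u,v=proj("scene",g+L*(x*np.cos(np.radians(b))-np.array([0,0,np.sin(np.radians(b))])));r.append(int(s[round(v),round(u)].max()))
    print(b,r)
```

```text
115 tail px [310.5017 109.0781]
tail [ 0.4681 -0.3029  0.1844] len 0.1056 down angle deg 26.7
holder x 0.1372 y 0.0456 gripz 0.2318
t51.1 P [ 0.5451 -0.3573  0.2348] psi 2.526 w0.170 F47.9 -> dx 0.09 dy -0.16 dz 5.89 cm turn -0.000 cf [-0.0553  0.3193 -0.442 ]
24 [65, 157, 220, 124, 96, 96]
28 [49, 65, 130, 109, 160, 209]
32 [50, 51, 49, 53, 73, 163]
36 [50, 50, 51, 52, 50, 218]
40 [47, 46, 44, 47, 57, 143]
```

{"name": "send_rows", "arguments": {
  "targets": "0.5 -0.15 3 0 0;0.5 -0.15 4.9 0 0;0.5 -0.15 4.9 0 0;0.9 -0.15 5.3 0 0;1.4 -0.15 5.8 0 0;1.9 -0.15 6.3 0 0;2.4 -0.15 6.8 0 0;2.9 -0.15 7.3 0 0;3.2 -0.15 7.6 0 0;3.2 -0.15 7.6 0 0"
}}

```text
time_s: 51.97
position: [0.5176, -0.3403, 0.1596]
ee_rot: [-0.001, 0.303, 0.953, 0.0]
contact_force: [0.2, -0.6, -0.6]
width: 0.168
grasp_force: 47.9
```

Run:
```python
from h import *
tailpx("black");inhold();print(observe()["contact_force"]);hold(.044,.0775,.1529)
```

```text
96 tail px [314.5193 130.6532]
tail [ 0.458  -0.2983  0.0989] len 0.0937 down angle deg 38.3
holder x 0.1055 y 0.0435 gripz 0.1571
[ 0.0788 -0.0306 -1.0806]
t52.0 P [ 0.5181 -0.3407  0.1601] psi 2.527 w0.169 F47.9 -> dx 2.80 dy 0.05 dz 0.42 cm turn 0.000 cf [ 0.0788 -0.0306 -1.0806]
```

{"name": "send_rows", "arguments": {
  "targets": "0.5 0 0.5 0 0;1 0 1 0 0;1.4 0 1.4 0 0;1.8 0 1.4 0 0;2.1 0 1.1 0 0;2.4 0 0.8 0 0;2.7 0 0.5 0 0;2.8 0 0.4 0 0;2.8 0 0.4 0 0;3.3 0 0.9 0 0;3.8 0 1.4 0 0;4.3 0 1.9 0 0;4.8 0 2.4 0 0;5.3 0 2.9 0 0;5.8 0 3.4 0 0;6.2 0 3.8 0 0;6.6 0 4.2 0 0;7 0 4.6 0 0;7 0 4.6 0 0"
}}

```text
time_s: 53.6
position: [0.4628, -0.3018, 0.1162]
ee_rot: [0.003, 0.303, 0.953, -0.001]
contact_force: [4.7, -3.0, 2.1]
width: 0.171
grasp_force: 47.5
```

{"name": "send_rows", "arguments": {
  "targets": "0 0 0 0 3;0 0 0 0 4;0 0 0 0 4;0 0 0 0 4;0 0 0 0 4;0 0 -2 0 4;0 0 -5 0 4;0 0 -9 0 4;-5 0 -11 0 2;-8 0 -11 0 0;-8 0 -11 0 0"
}}

```text
time_s: 54.52
position: [0.5312, -0.3505, 0.2221]
ee_rot: [0.001, 0.303, 0.953, -0.0]
contact_force: [-1.4, 0.0, -1.5]
width: 0.046
grasp_force: 0.0
```

Run:
```python
from h import *
inhold();hold(.044,.105,.170)
```

```text
holder x 0.1219 y 0.0431 gripz 0.2191
t54.5 P [ 0.5312 -0.3505  0.2221] psi 2.526 w0.046 F0.0 -> dx 1.69 dy 0.09 dz 4.91 cm turn -0.000 cf [-1.4289  0.0302 -1.4939]
```

{"name": "send_rows", "arguments": {
  "targets": "0.7 0 2 0 0;0.7 0 4.4 0 0;0.7 0 4.4 0 0;1.2 0 4.9 0 0;1.7 0 5.4 0 0;2.1 0 5.8 0 0;2.5 0 6.2 0 0;2.9 0 6.6 0 0;2.9 0 6.6 0 0"
}}

```text
time_s: 55.27
position: [0.5021, -0.3294, 0.158]
ee_rot: [-0.0, 0.303, 0.953, 0.0]
contact_force: [-0.4, -0.5, -0.6]
width: 0.002
grasp_force: 0.0
```

Run:
```python
from h import *
inhold();print(observe()["contact_force"])
```

```text
holder x 0.0859 y 0.0436 gripz 0.1550
[-0.3919 -0.4645 -0.6024]
```

{"name": "send_rows", "arguments": {
  "targets": "-0.8 0 0 0 0;-0.8 0 0.8 0 0;-0.4 0 1.2 0 0;0 0 1.6 0 0;0.4 0 2 0 0;0.4 0 2 0 0"
}}

```text
time_s: 55.77
position: [0.5092, -0.3349, 0.1511]
ee_rot: [0.017, 0.303, 0.953, -0.006]
contact_force: [11.2, -7.9, 23.4]
width: -0.001
grasp_force: 11.4
```

Run:
```python
from h import *
inhold();print(observe()["contact_force"])
```

```text
holder x 0.0949 y 0.0431 gripz 0.1481
[11.2443 -7.8545 23.3806]
```

{"name": "send_rows", "arguments": {
  "targets": "-1 0 -1 0 0;-2 0 -2.5 0 0;-2 -2 -2.5 0 0;-2 -4.4 -2.5 0 0;-2 -4.4 -2 0 0;-1.5 -4.4 -1.5 0 0;-1 -4.4 -1 0 0;-0.5 -4.4 -0.5 0 0;0 -4.4 0 0 0;0 -4.4 0 0 0"
}}

```text
time_s: 56.6
position: [0.4862, -0.3726, 0.1524]
ee_rot: [0.022, 0.302, 0.953, -0.009]
contact_force: [17.4, -13.8, 21.7]
width: 0.001
grasp_force: 15.4
```

Run:
```python
from h import *
inhold();print(observe()["contact_force"])
```

```text
holder x 0.0979 y -0.0009 gripz 0.1494
[ 17.4099 -13.7605  21.6686]
```

{"name": "send_rows", "arguments": {
  "targets": "-1 0 -1 0 0;-2 0 -2.5 0 0;-2 -2 -2.5 0 0;-2 -4.4 -2.5 0 0;-2 -4.4 -2 0 0;-1.5 -4.4 -1.5 0 0;-1 -4.4 -1 0 0;-0.5 -4.4 -0.5 0 0;0 -4.4 0 0 0;0 -4.4 0 0 0"
}}

```text
time_s: 57.43
position: [0.4605, -0.4074, 0.1517]
ee_rot: [0.021, 0.302, 0.953, -0.009]
contact_force: [18.8, -13.1, 20.9]
width: 0.0
grasp_force: 15.0
```

Run:
```python
from h import *
inhold();print(observe()["contact_force"])
```

```text
holder x 0.0970 y -0.0442 gripz 0.1487
[ 18.8372 -13.1214  20.9273]
```

{"name": "send_rows", "arguments": {
  "targets": "-1 0 -1 0 0;-2 0 -2.5 0 0;-2 -2 -2.5 0 0;-2 -4.4 -2.5 0 0;-2 -4.4 -2 0 0;-1.5 -4.4 -1.5 0 0;-1 -4.4 -1 0 0;-0.5 -4.4 -0.5 0 0;0 -4.4 0 0 0;0 -4.4 0 0 0"
}}

```text
time_s: 58.27
position: [0.4357, -0.4435, 0.1526]
ee_rot: [0.022, 0.301, 0.953, -0.01]
contact_force: [20.2, -13.5, 21.6]
width: -0.005
grasp_force: 16.3
```

Run:
```python
from h import *
inhold();print(observe()["contact_force"])
```

```text
holder x 0.0976 y -0.0879 gripz 0.1496
[ 20.1869 -13.4711  21.5803]
```

{"name": "send_rows", "arguments": {
  "targets": "-1 0 -1 0 0;-2 0 -3 0 0;-2 0 -7 0 4;-2 0 -11 0 7;-2 0 -15 0 8;-2 0 -15 0 8"
}}

```text
time_s: 58.77
position: [0.4422, -0.4469, 0.2983]
ee_rot: [0.007, 0.301, 0.953, -0.004]
contact_force: [-0.8, 0.5, 2.8]
width: 0.565
grasp_force: 0.0
```

Run:
```python
from h import *
print("mat",onz("top",248.8,197.2,0));cmd([.437,.375,.29],2.06)
s=capture("scene");t=capture("top")
for y in(-.088,-.044,0,.044):line(t,y,lo=126)
```

```text
mat [0.5451 0.1876 0.    ]
t58.8 P [ 0.4422 -0.4469  0.2983] psi 2.529 w0.565 F0.0 -> dx 47.68 dy 66.95 dz 0.83 cm turn 0.469 cf [-0.8286  0.5376  2.7994]
126 [37 69 70]|131 [41 75 75]|136 [41 72 75]|141 [43 80 80]|146 [46 78 81]|151 [41 76 78]|156 [44 80 82]|161 [29 55 60]|166 [29 49 52]|171 [29 42 46]|176 [16 42 42]|181 [22 41 40]|186 [25 35 43]|191 [11 27 29]|
126 [ 29 129  60]|131 [ 25 127  58]|136 [ 32 130  61]|141 [ 48 131  70]|146 [113 134 118]|151 [134 134 133]|156 [127 132 134]|161 [119 117 114]|166 [85 62 52]|171 [66 43 36]|176 [61 36 26]|181 [58 38 32]|186 [49 38 35]|191 [ 53  67 104]|
126 [174  30  27]|131 [176  27  33]|136 [172  19  21]|141 [163  59  57]|146 [125 106 106]|151 [91 95 96]|156 [87 91 92]|161 [75 74 72]|166 [53 42 38]|171 [49 32 29]|176 [50 35 29]|181 [55 40 39]|186 [55 38 36]|191 [46 53 82]|
126 [31 31 38]|131 [16 17 27]|136 [21 23 33]|141 [16 22 29]|146 [78 80 84]|151 [87 92 92]|156 [88 91 93]|161 [80 75 79]|166 [46 37 31]|171 [53 36 33]|176 [55 40 37]|181 [48 33 31]|186 [49 37 38]|191 [ 54  66 101]|
```

{"name": "send_rows", "arguments": {
  "targets": "2 3 -1 0 8;4.5 6.3 -1 0 8;7 9.8 -1 0 8;9.5 13.3 -1 0.05 8;12 16.8 -1 0.1 8;14.5 20.3 -1 0.15 8;17 23.8 -1 0.2 8;19.5 27.3 -1 0.25 8;22 30.8 -1 0.3 8;24.5 34.3 -1 0.35 8;27 37.8 -1 0.4 8;29.5 41.3 -1 0.45 8;32 44.8 -1 0.47 8;34.5 48.3 -1 0.47 8;37 51.8 -1 0.47 8;39.5 55.3 -1 0.47 8;42 58.8 -1 0.47 8;44.5 62.3 -1 0.47 8;46.5 65.2 -1 0.47 8;47.7 67 -1 0.47 8"
}}

```text
time_s: 60.53
position: [0.434, 0.3779, 0.2944]
ee_rot: [-0.002, 0.515, 0.857, -0.003]
contact_force: [1.2, -1.1, 0.2]
width: 0.937
grasp_force: 0.0
```

{"name": "send_rows", "arguments": {
  "targets": "0 0 0 0 7;0 0 0 0 7;0 0 0 0 7;0 0 0 0 7"
}}

```text
time_s: 60.87
position: [0.4361, 0.3743, 0.2971]
ee_rot: [-0.0, 0.517, 0.856, -0.001]
contact_force: [-0.0, -0.1, 1.0]
width: 0.817
grasp_force: 0.0
```

Run:
```python
from h import *
cmd([.437,.375,.133],2.06)
```

```text
t60.9 P [0.4361 0.3743 0.2971] psi 2.056 w0.817 F0.0 -> dx 0.02 dy 0.11 dz 16.41 cm turn -0.004 cf [-0.0043 -0.1201  1.024 ]
```

{"name": "send_rows", "arguments": {
  "targets": "0 0.1 4 0 7;0 0.1 8 0 7;0 0.1 12 0 7;0 0.1 15 0 7;0 0.1 16.4 0 7;0 0.1 16.4 0 7;0 0.1 16.4 0 0;0 0.1 16.4 0 0;0 0.1 16.4 0 0;0 0.1 16.4 0 0;0 0.1 16.4 0 0;0 0.1 16.4 0 0;0 0.1 16.4 0 0;0 0.1 16.4 0 0",
  "grip_force": 60
}}

```text
time_s: 62.03
position: [0.4384, 0.3764, 0.1362]
ee_rot: [0.001, 0.516, 0.856, 0.002]
contact_force: [-0.5, -0.5, 5.8]
width: 0.108
grasp_force: 60.2
```

Run:
```python
from h import *
cmd([.437,.375,.133],2.06)
```

```text
t62.0 P [0.4384 0.3764 0.1362] psi 2.057 w0.108 F60.2 -> dx -0.06 dy -0.19 dz 0.32 cm turn -0.003 cf [-0.5382 -0.4972  5.7747]
```

{"name": "send_rows", "arguments": {
  "targets": "0 0 -0.7 0 0;0 0 -2 0 0;0 0 -4 0 0;0 0 -7 0 0;0 0 -10 0 0;0 0 -12 0 0;0 0 -12 0 0;0 0 -12 0 0"
}}

```text
time_s: 62.7
position: [0.4378, 0.3761, 0.2552]
ee_rot: [0.0, 0.516, 0.857, 0.001]
contact_force: [0.6, 0.2, -1.6]
width: 0.104
grasp_force: 59.2
```

```bash
cat >> h.py <<'E'
def lean(off,z,lat=-.035): 
    p=SC+SX*(.07+off)+lat*np.array([-SX[1],SX[0]]);cmd([*p,z],.157+np.pi/2)
E
python3 - <<'E'
from h import *
lean(.033,.24)
E
```

```text
t62.7 P [0.4378 0.3761 0.2552] psi 2.057 w0.104 F59.2 -> dx -28.77 dy -0.17 dz 1.52 cm turn 0.329 cf [ 0.6182  0.2235 -1.5653]
```

{"name": "send_rows", "arguments": {
  "targets": "-1 0 0 0.02 0;-3 0 0 0.05 0;-6 0 0 0.09 0;-9 0 0 0.13 0;-12 0 0 0.17 0;-15 0 0 0.21 0;-18 0 0 0.25 0;-21 -0.1 0 0.29 0;-24 -0.1 0 0.33 0;-26.5 -0.2 0 0.33 0;-28 -0.2 0 0.33 0;-28.8 -0.2 0 0.33 0;-28.8 -0.2 0 0.33 0;-28.8 -0.2 0 0.33 0;-28.8 -0.2 0 0.33 0"
}}

```text
time_s: 63.95
position: [0.5697, 0.1214, 0.254]
ee_rot: [-0.001, 0.649, 0.761, -0.0]
contact_force: [-0.0, 0.6, -1.3]
width: 0.105
grasp_force: 59.2
```

Run:
```python
from h import *
lean(.033,.127)
```

```text
t64.0 P [0.5697 0.1214 0.254 ] psi 1.728 w0.105 F59.2 -> dx -0.06 dy 0.09 dz 12.70 cm turn 0.001 cf [-0.011   0.633  -1.2579]
```

{"name": "send_rows", "arguments": {
  "targets": "0 0.1 3 0 0;0 0.1 6 0 0;0 0.1 9 0 0;0 0.1 11 0 0;0 0.1 12 0 0;0 0.1 12.4 0 0;0 0.1 12.7 0 0;0 0.1 12.9 0 0;0 0.1 12.9 0 0;0 0.1 12.9 0 0"
}}

```text
time_s: 64.78
position: [0.5722, 0.1205, 0.127]
ee_rot: [0.001, 0.65, 0.76, 0.001]
contact_force: [-0.6, 0.1, -1.2]
width: 0.109
grasp_force: 59.2
```

Run:
```python
from h import *
lean(.033,.127)
```

```text
t64.8 P [0.5722 0.1205 0.127 ] psi 1.727 w0.109 F59.2 -> dx 0.07 dy -0.14 dz -0.00 cm turn -0.001 cf [-0.6471  0.1338 -1.1579]
```

{"name": "send_rows", "arguments": {
  "targets": "0 -0.1 0.2 0 0;0 -0.1 0.4 0 0;0 -0.1 0.6 0 0;0 -0.1 0.7 0 0;0 -0.1 0.7 0 0"
}}

```text
time_s: 65.2
position: [0.5727, 0.1205, 0.1262]
ee_rot: [0.003, 0.65, 0.76, 0.003]
contact_force: [-5.3, 0.5, 19.2]
width: 0.105
grasp_force: 62.4
```

Run:
```python
from h import *
lean(.033,.127)
```

```text
t65.2 P [0.5727 0.1205 0.1262] psi 1.727 w0.105 F62.4 -> dx 0.08 dy -0.19 dz -0.08 cm turn -0.001 cf [-5.2826  0.4841 19.2026]
```

{"name": "send_rows", "arguments": {
  "targets": "0 0 -0.6 0 0;0 0 -0.6 0 0;0 0 -0.6 0 2;0 0 -0.6 0 3;0 0 -0.6 0 3.5;0 0 -0.6 0 3.5;0 0 -0.6 0 3.5;0 -0.6 -0.6 0 3.5;0 -1.2 -0.6 0 3.5;0 -1.7 -0.6 0 3.5;0 -2.2 -0.6 0 3.5;0 -2.6 -0.6 0 3.5;0 -3 -0.6 0 3.5;0 -3.4 -0.6 0 3.5;0 -3.7 -0.6 0 3.5;0 -3.7 -0.6 0 3.5;0 -3.7 -0.6 0 3.5"
}}

```text
time_s: 66.62
position: [0.5338, 0.1145, 0.1244]
ee_rot: [0.0, 0.65, 0.76, 0.0]
contact_force: [0.1, -0.4, 0.0]
width: 0.408
grasp_force: 0.0
```

Run:
```python
from h import *
lean(.033,.127)
s=capture("scene");t=capture("top");cv2.imwrite("pics/s20.png",s[:,:,::-1]);cv2.imwrite("pics/t20.png",t[:,:,::-1])
a=cv2.resize(s[150:300,280:430],(480,480));b=cv2.resize(t[150:250,220:320],(310,310));o=np.zeros((480,790,3),np.uint8);o[:,:480]=a;o[:310,480:]=b;cv2.imwrite("pics/g20.png",o[:,:,::-1])
```

```text
t66.6 P [0.5338 0.1145 0.1244] psi 1.727 w0.408 F0.0 -> dx 0.07 dy 3.75 dz -0.26 cm turn -0.001 cf [ 0.0606 -0.3668  0.0481]
```

View pics/g20.png

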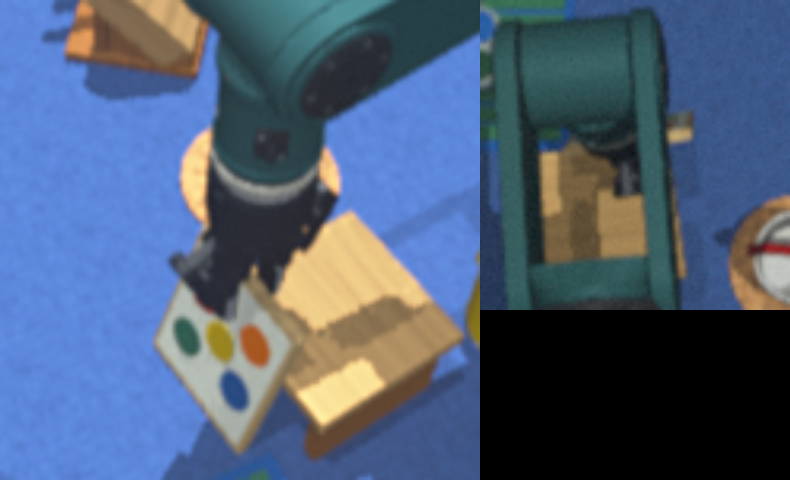

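The painted panel stands by the stand's far side, with its bottom corner at (240,452) and top corner at (300,345) in the crop, partly behind the gripper. I check the lean numerically, raise the fingers and measure again.

{"name": "send_rows", "arguments": {
  "targets": "0 -0.2 0 0 4;0 -0.2 -1 0 4;0 -0.2 -3 0 4;0 -0.2 -6 0 4;0 -0.2 -10 0 4;0 -0.2 -14 0 4;0 0 -18 0 4;0 10 -18 0 4;0 14 -18 0 4;0 14 -18 0 4"
}}

```text
time_s: 67.55
position: [0.6587, 0.1342, 0.3081]
ee_rot: [0.002, 0.65, 0.76, 0.002]
contact_force: [1.4, -0.8, -0.0]
width: 0.468
grasp_force: 0.0
```

Run:
```python
from h import *
print(st()[1])
def f(X): d=np.array(X[:2])-SC; return (d@SX-.07)*1e3,(d@np.array([-SX[1],SX[0]]))*1e3
b=onz("scene",355,291.3,0);print("bottom outer corner: off,lat mm",f(b))
for z in(.145,.14,.135): print(z,f(onz("scene",373.75,257.8,z)))
s=capture("scene");t=capture("top");cv2.imwrite("pics/s21.png",s[:,:,::-1])
# painted face mask: light greyish
for im,n,bx in((s,"scene",(315,215,385,300)),(t,"top",(225,170,310,215))):
    H=hsv(im);m=cv2.inRange(H,(0,0,120),(180,60,255));k=np.zeros_like(m);k[bx[1]:bx[3],bx[0]:bx[2]]=255
    c=max(cv2.findContours(m&k,0,2)[0],key=cv2.contourArea);q=cv2.convexHull(c);ap=cv2.approxPolyDP(q,4,True)[:,0];print(n,cv2.contourArea(q),ap.tolist())
```

```text
[0.6587 0.1342 0.3081]
bottom outer corner: off,lat mm (np.float64(32.62343260471118), np.float64(22.776410736266918))
0.145 (np.float64(-4.7983843235376575), np.float64(28.186723415661426))
0.14 (np.float64(-6.942983581225137), np.float64(26.271381117211966))
0.135 (np.float64(-9.087582838912803), np.float64(24.35603881876259))
scene 1548.5 [[342, 223], [370, 256], [355, 291], [328, 258]]
top 0.0 [[287, 195], [282, 195]]
```

Run:
```python
from h import *
s=capture("scene");t=capture("top");s4=cv2.imread("pics/scene4.png")[:,:,::-1]
for im in(s4,s):
    m=cv2.inRange(hsv(im),(0,110,60),(10,255,255))|cv2.inRange(hsv(im),(170,110,60),(180,255,255));k=np.zeros_like(m);k[140:225,340:390]=255;p=np.argwhere(m&k)[:,::-1];print("handle",p.min(0),p.max(0),p.mean(0))
for y in(-.088,-.044,0,.044):line(t,y,lo=126)
s0=cv2.imread("pics/scene0.png")[:,:,::-1]
for nm,b in(("jars",(230,225,282,320)),("palette",(315,325,400,400)),("table brushes",(240,140,330,260))):
    d=np.abs(s0[b[1]:b[3],b[0]:b[2]].astype(int)-s[b[1]:b[3],b[0]:b[2]]).max(2);print(nm,(d>60).sum(),d.size)
# pot: grey/white wall ellipse in scene vs coaster ring visible in top
m=cv2.inRange(hsv(t),(5,60,90),(20,255,255));k=np.zeros_like(m);k[205:265,295:350]=255;p=np.argwhere(m&k)[:,::-1];print("coaster px",p.min(0),p.max(0))
w=cv2.inRange(hsv(t),(0,0,90),(180,60,255));p=np.argwhere(w&k)[:,::-1];print("pot white",len(p),p.min(0),p.max(0),"center at z.096",onz("top",*((p.min(0)+p.max(0))/2),.096)); print(observe()["time_s"])
```

```text
handle [343 140] [372 202] [365.6447 179.25  ]
handle [343 162] [372 202] [365.8013 179.4901]
126 [170 147  11]|131 [169 146  15]|136 [172 153  43]|141 [140 134 105]|146 [118 121 120]|151 [121 121 123]|156 [ 93  96 101]|161 [25 27 37]|166 [28 31 36]|171 [31 33 40]|176 [30 29 36]|181 [30 40 51]|186 [ 53  71 112]|191 [ 57  86 136]|
126 [ 38 126  62]|131 [ 32 128  61]|136 [ 31 125  56]|141 [ 56 133  77]|146 [117 136 120]|151 [129 133 134]|156 [127 131 132]|161 [118 116 116]|166 [83 65 57]|171 [76 54 45]|176 [76 51 44]|181 [78 54 44]|186 [76 49 43]|191 [ 63  69 103]|
126 [173  29  31]|131 [171  23  25]|136 [176  29  34]|141 [169  74  71]|146 [137 127 125]|151 [126 132 129]|156 [131 134 135]|161 [118 119 115]|166 [80 62 54]|171 [75 49 36]|176 [76 54 42]|181 [79 48 35]|186 [78 48 36]|191 [61 59 85]|
126 [29 33 41]|131 [30 26 36]|136 [23 21 33]|141 [24 26 33]|146 [114 115 116]|151 [132 135 135]|156 [131 134 134]|161 [117 112 113]|166 [83 61 53]|171 [76 51 42]|176 [76 49 39]|181 [76 48 40]|186 [77 52 45]|191 [ 63  72 102]|
jars 0 4940
palette 1259 6375
table brushes 4549 10800
coaster px [301 213] [344 257]
pot white 686 [300 212] [345 258] center at z.096 [ 0.4176 -0.0506  0.096 ]
67.75
```

```bash
python3 -c "
from cell import *
print(hand_in())"
```

```text
the job is handed in; nothing more can be done
None
```

The job is handed in at about 68 s with no result returned: the pot is upright on the coaster, the panel leans about 16° against the emptied stand, and all four brushes present (1–4) are bristles-up in their own slots. I didn't re-measure the palette after the last move.

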